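# Print bench clear-down: ink pots and screwdriver into their holders

### The arm

A 7-joint arm with a two-finger parallel gripper is mounted at the origin on a cart in front of the work surface, level with it; the furniture and walls round the work are solid. World frame = base frame: x ahead of the robot, y to its left, z up, the work surface at z = 0. Lengths are in m, angles in degrees, forces in N, time in s.
With the tool pointing down it reaches from about 0.425 to 0.95 m from the base axis. Payload 4.7 kg.
Tool frame: the origin (TCP) lies midway between the tips of the shut fingers; the grasp point (between the pads) lies grip_depth behind it (grip_depth is the distance from the TCP to the grasp point, in m); z points along the fingers, x is the direction in which the jaws open and shut, and the axes are right-handed (so a half turn about z gives the same grasp; the last joint's range is limited). The gripper opens to 85 mm and grips with 20 to 120 N. Pads are 22 mm wide; open, the fingers measure 114 mm over their backs; the gripper's body (76 mm by 85 mm) begins 54 mm behind the grasp point. The pads swing forward as they close: fully open they stand 13 mm farther back than shut.
Start: joints at [67.271, 26.849, -2.785, 87.806, 1.381, 65.374, -4.715], TCP at [0.243, -0.63, 0.231] pointing down, gripper open.
Joint ranges: [-148.3, 148.3], [-19.14, 114.17], [-79.39, 73.82], [5.75, 140.21], [-59.74, 239.74], [12.07, 113.84], [-152.46, 152.46]. Speed limits (degrees/s): [147.25, 147.25, 180, 180, 180, 180, 180].

### API

Orientations are given as [roll, pitch, yaw] about the fixed x, y, z axes, in that order (R = Rz(yaw) Ry(pitch) Rx(roll)).
In Python, from bench import get_state, snapshot, hand_in, find_in, spot_point, grip_depth gives the robot as it stands. The module is installed in compiled form; this text tells all that it offers.
- The arm moves only by the shell command python3 -m inch 'ROWS'. ROWS is JSON, a list of rows, each a list of 7 numbers: the shift along the tool's x, y, z in cm, then the turn, a rotation vector about the tool's x, y, z in rad, then the finger opening in cm, from 0 to 8.54. In form: [[tx, ty, tz, wx, wy, wz, jaw], ...]. A call has exactly 10 rows; each row shifts and turns the commanded pose from where the row before left it, along the tool's axes as they then stand; what a row does not reach is not made up. A row lasts 1/12 s, in which the tool goes at most 41.7 mm and 7.16 degrees, less where a joint would pass 70% of its speed; a pose out of reach is approached as far as the arm can. A call is refused whole if a number of a shift passes 4.17 or a number of a turn 0.125, either way. A call with a gripper value outside its range is refused whole. The fingers move at their own pace and stop on an object; the grip force is fixed at half the most. Time passes only in rows, so rows that do not move let the fingers close, or fill a call up. It gives the time, the measured TCP pose, the force and the opening at its end, in the units of the state.
- get_state(): the state, without advancing time (a new reading comes with each control period).
- snapshot(name): name is "scene" or "top"; returns a dict with "frame" (480x640x3 uint8, blue, green, red), "depth" (480x640 float32, m along the optical axis (not along the pixel's ray), 0 where there is no reading), "fx", "fy", "cx", "cy" (pixels), "R" (3x3) and "t" (3): a world point X has camera coordinates R X + t. Camera axes: x right, y down, z forward; pixel columns grow to the right and rows downward; lengths in m; the calibration is good to about 2 mm. A picture is of the moment at which its call begins.
- hand_in(): hands the job in, once; it reports no verdict.
Trained networks look in a picture, given as the dict that the camera call returned (one of the last four; its "shot" number tells which), for a name from the list of things; names that differ only in an ending like _2 or _b are one class to them, and where a whole thing is asked for, a point or a joint stands for the part that bears it (a point fixed in the world has none). Each returns a list of dicts, best first, with "score" (0 to 1); they miss things now and then, are a little off and sometimes report something else, mostly with a low value. They report only what shows in the picture. A call takes as long as a camera call. They do not tell look-alikes from the thing itself.
- find_in(picture, target): "location" ([x, y, z] in m, in world coordinates, good to about 4 mm: the middle of the surface that is visible of it).
- spot_point(picture, target): "location" ([x, y, z] in m, in world coordinates, good to about 4 mm: a listed point, or the origin of a listed thing).
The state is a dict: "time_s": time; "q": joint angles; "qd": joint speeds; "tau": joint torques, N m; "tool_pos": TCP position; "ee_rot": TCP orientation; "wrist_force": force on the tool from outside, world axes, zero at the start; "torque": the same for the moment, N m; "grip_width": finger opening in m.
Only numpy, scipy, OpenCV 4.12 (cv2) and the standard library are available. Lean on these libraries where they do the work, as an engineer would, in place of code of your own. Each camera call takes 0.05 s, during which the arm holds its last target.

### The job

The print run is over: put everything back in its own holder. Each of the three ink pots goes upright, right down into the cup holder on the side stand that is made for it (large cream pot with the black swatch on its lid in the cup with the black collar, middle-sized white pot in the white collar, small blue-lidded pot in the blue collar), and the screwdriver lies in its cradle on the bench, handle in the wide V and blade in the narrow V. Do not tip a pot over, and leave the roll of masking tape where it is.

Things in the scene. Friction and masses are not known exactly. Their poses are not given: they have to be found in the camera images.
- large_pot_centre (a point): large ink pot, cream, a black band round the body and a round black ink swatch on its cream lid; a plain upright cylinder, 60 mm across and 62 mm tall with its screw lid (the lid is the top 12 mm and 2 to 3 mm slimmer). Point at its centre, half-way up (31 mm above its underside); z is its upright axis. About 0.19 kg, loose on the bench.
- middle_pot_centre (a point): middle-sized ink pot, greyish white with a plain white lid and a grey band round the body; a plain upright cylinder, 54 mm across and 55 mm tall with its screw lid (the lid is the top 11 mm and 2 to 3 mm slimmer). Point at its centre, half-way up (27.5 mm above its underside); z is its upright axis. About 0.16 kg, loose on the bench.
- small_pot_centre (a point): small narrow ink pot with a blue lid and a red and white label; a plain upright cylinder, 38 mm across and 66 mm tall with its screw lid (the lid is the top 13 mm and 2 to 3 mm slimmer). Point at its centre, half-way up (33 mm above its underside); z is its upright axis. About 0.05 kg, loose on the bench.
- screwdriver_handle (a point): cross-point screwdriver, loose on the bench: red fluted handle 25 mm across, 84 mm long; blade 6 mm across; 185 mm over all; 0.07 kg. Point on its axis, 12.5 mm above the bench, near the middle of the handle and the centre of mass: 47 mm from the butt, 37 mm from the handle's front end, 137 mm from the tip. Its y axis runs along the tool to the tip; it may roll about it.
- cradle: screwdriver cradle fixed on the bench: blue base plate 46 x 156 x 5 mm with two upright steel V rests (sides at 45 degrees) on its long axis, y. Wide V for the handle at y = -75 mm (mouth 44 mm, top 38 mm above the bench, 16 mm long); narrow V for the blade at y = +45 mm (mouth 24 mm, top 42 mm, 14 mm long). Between them nothing but the plate. Origin on its underside.
- cradle_handle_seat (a point): where the screwdriver's handle point belongs: on the seated tool's level axis, 34 mm above the bench, 45 mm from the cradle's origin towards the wide V, between the two rests, where fingers can straddle the handle. y points along the cradle towards where the tip belongs, z up.
- large_cup: fixed open cup holder, grey plastic with a black collar round its mouth, on the brown side stand; made for the large cream pot. 20 mm high; inner floor 5 mm above the origin; bore 65 mm across at the floor, flaring to about 78 mm at the mouth; outside 84 mm across at the mouth. Origin at the centre of its underside, z up; round, so its yaw means nothing.
- middle_cup: fixed open cup holder, grey plastic with a white collar round its mouth, on the brown side stand; made for the middle-sized white pot. 20 mm high; inner floor 5 mm above the origin; bore 59 mm across at the floor, flaring to about 72 mm at the mouth; outside 78 mm across at the mouth. Origin at the centre of its underside, z up; round, so its yaw means nothing.
- small_cup: fixed open cup holder, grey plastic with a blue collar round its mouth, on the brown side stand; made for the small blue-lidded pot. 20 mm high; inner floor 5 mm above the origin; bore 43 mm across at the floor, flaring to about 56 mm at the mouth; outside 62 mm across at the mouth. Origin at the centre of its underside, z up; round, so its yaw means nothing.
- masking_tape: beige roll of masking tape lying flat, 70 mm across, 25 mm tall, loose on the bench; leave it. Origin under its centre. (Elsewhere, not to be touched: a bag heaped with caps, about 80 mm high, lies between the bench and the side stand, 50 mm or more from the cups' centres, so carry things over it; the three cups stand in a row about 110 mm apart.)
Things that resemble listed ones, but are neither listed nor needed, are in the scene too. Leave any pink look-alike of the part that bears small_pot_centre alone.

How it is judged (in metres and radians):
At the end, for the whole second after the job is handed in: Each pot stands in its own cup: centred within 8 mm, within 4 mm of the floor, upright within 0.12 rad. The screwdriver lies in the cradle: handle point within 15 mm (from above) and 4 mm (height) of its seat, axis within 0.08 rad of the cradle's. All released and at rest (horizontal distance between large_pot_centre and large_cup below 0.008 m and z of large_pot_centre in the frame of large_cup below 0.04 m and angle between each of large_pot_centre, middle_pot_centre, small_pot_centre's own z axis and vertical below 0.12 rad and linear speed of each of large_pot, middle_pot, small_pot, screwdriver below 0.02 m/s and horizontal distance between middle_pot_centre and middle_cup below 0.008 m and z of middle_pot_centre in the frame of middle_cup below 0.0365 m and horizontal distance between small_pot_centre and small_cup below 0.008 m and z of small_pot_centre in the frame of small_cup below 0.042 m and horizontal distance between screwdriver_handle and cradle_handle_seat below 0.015 m and z of screwdriver_handle in the frame of cradle_handle_seat between -0.004 and 0.004 m and angle between the y axis of screwdriver_handle and the y axis of cradle_handle_seat, either way round below 0.08 rad); the robot touches nothing.
It fails at once if an ink pot is tipped over (angle between any of large_pot_centre, middle_pot_centre, small_pot_centre's own z axis and vertical above 0.8 rad).
It fails at once if the masking tape is shifted by more than 30 mm (distance of masking_tape from where it was at the start of the episode above 0.03 m).
It also fails if it takes over 115 s, if anything falls off the work surface, if the arm or the gripper's body presses on something with over 40 N, if the wrist force passes 120 N, or if a joint passes its speed limit or range.

## Working session

There is one attempt and no reset: what is moved stays moved. The work goes in short steps, Python scripts to look and compute and a shell command to move; the robot and the scene stay as the last step left them, time stands still between calls to the robot, and variables do not carry over. Pictures are saved under pics/ and viewed, and the job is handed in when it is done.

```bash
mkdir -p pics
cat > h.py <<'E'
import numpy as np, cv2
from bench import *
def pix(s,X):
    c=np.array(s["R"])@np.array(X)+np.array(s["t"]); return (s["fx"]*c[0]/c[2]+s["cx"], s["fy"]*c[1]/c[2]+s["cy"])
def world(s,u,v,d=None):
    if d is None: d=s["depth"][int(v),int(u)]
    c=np.array([(u-s["cx"])/s["fx"]*d,(v-s["cy"])/s["fy"]*d,d]); return np.array(s["R"]).T@(c-np.array(s["t"]))
def cloud(s):
    v,u=np.mgrid[0:480,0:640]; d=s["depth"]
    c=np.stack([(u-s["cx"])/s["fx"]*d,(v-s["cy"])/s["fy"]*d,d],-1)
    return (c-np.array(s["t"]))@np.array(s["R"])
E
python3 - <<'E'
from h import *
print(get_state(), grip_depth)
for n in ["top","scene"]:
    s=snapshot(n); cv2.imwrite(f"pics/{n}0.png",s["frame"]); print(n,s["R"],s["t"],s["fx"])
    for t in ["large_pot_centre","middle_pot_centre","small_pot_centre","screwdriver_handle","cradle","cradle_handle_seat","large_cup","middle_cup","small_cup","masking_tape"]:
        print(t,[(np.round(r["location"],3).tolist(),round(r["score"],2),np.round(pix(s,r["location"])).tolist()) for r in spot_point(s,t)[:4]])
E
```

```text
{'time_s': 0.0, 'q': array([67.27159246, 26.89802996, -2.78472763, 87.87504891,  1.37974903,
       65.37418674, -4.71656002]), 'qd': array([ 0.05208606, -0.05667472,  0.03354613, -0.01010683,  0.20662932,
       -0.11193871, -0.106791  ]), 'tau': array([ 3.27914458e-04, -5.10307467e+01, -4.60504380e-02, -2.37706912e+01,
        1.08211514e-02,  7.59560731e-03,  1.16614294e-05]), 'tool_pos': array([ 0.24250209, -0.62930003,  0.23024312]), 'ee_rot': array([ 1.79996972e+02,  1.13717930e-01, -6.89267856e+01]), 'wrist_force': array([-0.49205747,  0.96208673,  0.6832222 ]), 'torque': array([-0.00139893,  0.04625419,  0.02826652]), 'grip_width': 0.08517163954736984} 0.0187
top [[ 0.01747015 -0.99975718 -0.01343027]
 [-0.99261951 -0.0157301  -0.12024591]
 [ 0.12000545  0.01543186 -0.99265329]] [-0.0362889   0.55804246  1.53925101] 572.3681238865233
large_pot_centre [([0.567, -0.276, 0.035], 0.78, [405.0, 232.0])]
middle_pot_centre [([0.592, -0.145, 0.03], 0.78, [357.0, 222.0])]
small_pot_centre [([0.456, -0.169, 0.035], 0.75, [365.0, 272.0]), ([0.383, -0.121, 0.034], 0.68, [347.0, 298.0])]

[... 858 characters left out ...]
e_pot_centre [([0.592, -0.154, 0.031], 0.68, [344.0, 219.0])]
small_pot_centre [([0.454, -0.17, 0.033], 0.84, [387.0, 242.0]), ([0.385, -0.119, 0.031], 0.83, [392.0, 266.0])]
screwdriver_handle [([0.653, -0.312, 0.013], 0.74, [373.0, 192.0])]
cradle [([0.564, -0.275, 0.03], 0.63, [386.0, 206.0]), ([0.705, -0.082, 0.006], 0.54, [295.0, 219.0]), ([0.61, 0.292, 0.002], 0.49, [184.0, 306.0])]
cradle_handle_seat [([0.686, -0.127, 0.035], 0.85, [312.0, 206.0]), ([0.592, -0.404, -0.002], 0.36, [412.0, 194.0])]
large_cup [([0.61, 0.291, 0.002], 0.74, [184.0, 305.0])]
middle_cup [([0.496, 0.321, -0.002], 0.85, [198.0, 343.0])]
small_cup [([0.385, 0.334, -0.003], 0.63, [221.0, 382.0])]
masking_tape []
```

View pics/top0.png

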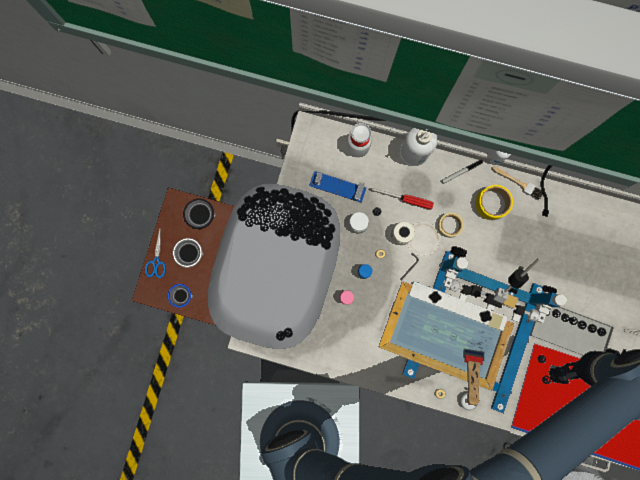

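View pics/scene0.png

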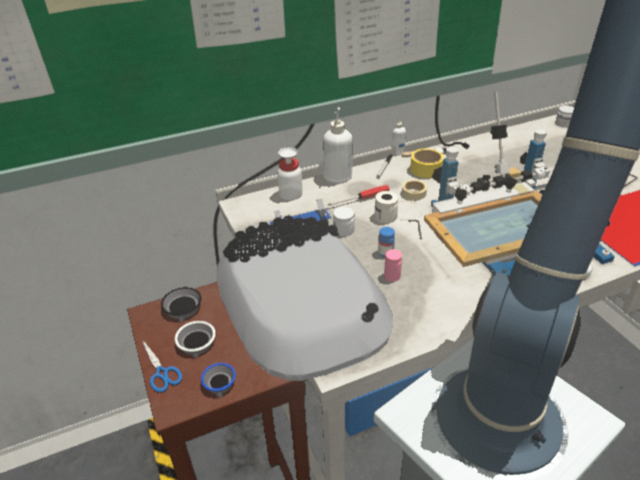

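Run:
```python
import cv2,numpy as np
a=cv2.imread("pics/top0.png")[170:320,300:480]; cv2.imwrite("pics/crop0.png",cv2.resize(a,None,fx=4,fy=4,interpolation=cv2.INTER_CUBIC))
a=cv2.imread("pics/scene0.png")[160:300,260:460]; cv2.imwrite("pics/crop1.png",cv2.resize(a,None,fx=4,fy=4,interpolation=cv2.INTER_CUBIC))
```

```text
(no output)
```

View pics/crop0.png

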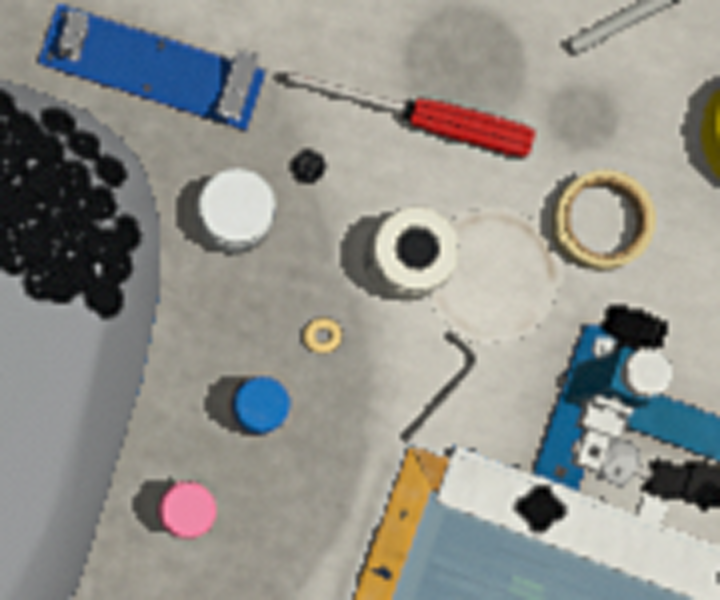

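View pics/crop1.png

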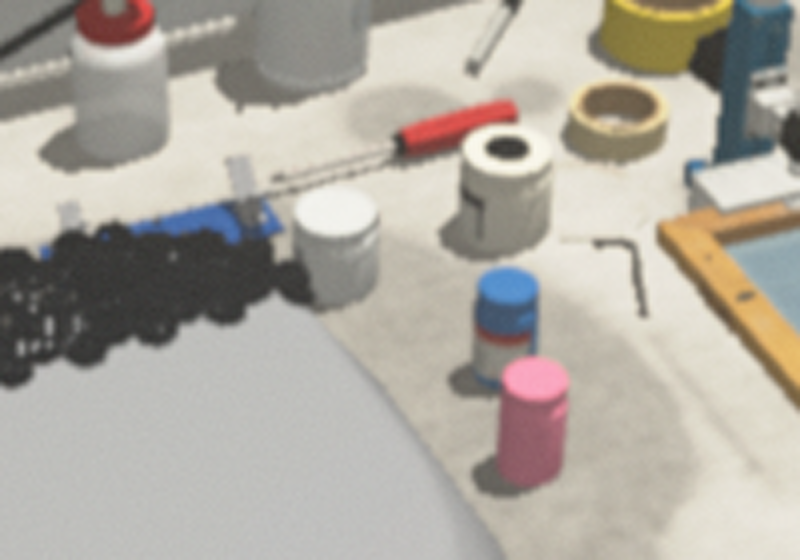

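Look-alikes: the small pot could be the blue lid at top (365,272) or the pink one at (347,298), and I choose blue. The large pot is cream with a black swatch at (404,232), the middle is plain white at (358,222). The red-capped bottle at (360,140) is neither. The tape is the beige roll at (450,226), not the yellow one at (495,202). The crops confirm these choices. Next I measure precisely.

```bash
cat > meas.py <<'E'
from h import *
def lid(P,c,zr,rad=0.045):
    m=(P[...,2]>zr[0])&(P[...,2]<zr[1])&(np.hypot(P[...,0]-c[0],P[...,1]-c[1])<rad)
    p=P[m]
    if len(p)<10: return None
    (x,y),r=cv2.minEnclosingCircle((p[:,:2]*1000).astype(np.float32))
    return np.round([x,y,r,np.median(p[:,2])*1000,len(p),p[:,0].mean()*1000,p[:,1].mean()*1000],1).tolist()
E
python3 - <<'E'
from meas import *
for n in ["top","scene"]:
    s=snapshot(n);P=cloud(s);print(n)
    for nm,c,h in [("L",(.567,-.276),62),("M",(.592,-.15),55),("S",(.455,-.169),66)]:
        print(nm,lid(P,c,((h-6)/1e3,(h+8)/1e3)))
    for nm,c in [("lc",(.61,.292)),("mc",(.498,.32)),("sc",(.384,.337))]:
        print(nm,"rim",lid(P,c,(.014,.03),.05),"floor",lid(P,c,(-.003,.010),.02))
    print("stand z",P[(np.abs(P[...,0]-.45)<.02)&(np.abs(P[...,1]-.39)<.01)][:,2].mean() )
    hsv=cv2.cvtColor(s["frame"],cv2.COLOR_BGR2HSV)
    red=((hsv[...,0]<8)|(hsv[...,0]>172))&(hsv[...,1]>150)&(np.hypot(P[...,0]-.654,P[...,1]+.313)<.08)
    p=P[red]; 
    l=cv2.fitLine((p[:,:2]*1000).astype(np.float32),cv2.DIST_HUBER,0,.01,.01).ravel(); t=(p[:,:2]*1000-l[2:])@l[:2]
    print("handle",l,t.min(),t.max(),np.percentile(p[:,2],[5,50,95]))
    # driver incl. blade via heights
    blue=(np.abs(hsv[...,0]-110)<12)&(hsv[...,1]>120)&(np.hypot(P[...,0]-.7,P[...,1]+.083)<.1)&(P[...,2]<.02)
    p=P[blue]; print("plate",cv2.minAreaRect((p[:,:2]*1000).astype(np.float32)),len(p))
    m=(P[...,2]>.02)&(P[...,2]<.06)&(np.hypot(P[...,0]-.7,P[...,1]+.083)<.1)&(np.hypot(P[...,0]-.592,P[...,1]+.15)>.05)
    p=P[m]; print("rests",len(p)); 
    if n=="top":
        np.save("top.npy",P)
        for a in (p[:,1]>-.08,p[:,1]<=-.08):
            if a.sum(): print(p[a].mean(0),np.ptp(p[a],axis=0))
    bag=P[(P[...,0]>.3)&(P[...,0]<.8)&(P[...,1]>-.1)&(P[...,1]<.27)&(P[...,2]>.02)]; print("bag",bag.min(0),bag.max(0))
print(get_state()["time_s"])
E
```

```text
top
L [564.0, -270.3, 29.0, 62.7, 335.0, 563.8, -270.0]
M [592.4, -149.6, 26.1, 55.7, 270.0, 591.9, -149.1]
S [458.4, -166.8, 18.2, 66.7, 136.0, 457.4, -166.8]
lc rim [612.5, 295.9, 43.4, 20.9, 224.0, 614.8, 298.3] floor [610.1, 291.8, 19.7, 6.0, 127.0, 610.1, 291.6]
mc rim [503.2, 322.1, 40.8, 20.2, 227.0, 504.0, 325.7] floor [498.1, 319.7, 19.8, 4.9, 126.0, 498.7, 320.0]
sc rim [384.0, 339.2, 32.1, 20.3, 162.0, 385.0, 341.7] floor [384.0, 336.8, 19.9, 5.6, 143.0, 384.2, 337.5]
stand z 0.003072299055954326
handle [ 2.7291614e-01  9.6203780e-01  6.5423059e+02 -3.1358127e+02] -42.29270886462923 42.56756673297048 [0.01372201 0.0220941  0.02779975]
plate ((698.28564453125, -90.62056732177734), (145.92771911621094, 45.272674560546875), 72.80715942382812) 24
rests 437
[ 0.6548726  -0.03948453  0.03945272] [0.12836115 0.09284793 0.03974968]
[ 0.67096197 -0.1355313   0.02972066] [0.18800506 0.08192431 0.03425978]
bag [ 0.30002149 -0.09991693  0.02000633] [0.73036925 0.26985332 1.59455753]
scene
L [559.0, -270.5, 31.9, 61.5, 251.0, 558.2, -267.9]
M [589.0, -152.7, 30.3, 54.1, 219.0, 587.3, -148.2]
S [453.2, -167.5, 20.3, 65.2, 136.0, 452.1, -165.3]
lc rim [609.7, 295.7, 45.3, 19.1, 303.0, 614.0, 294.2] floor [609.9, 292.0, 19.9, 5.2, 185.0, 609.9, 292.3]
mc rim [498.4, 323.1, 40.9, 19.3, 317.0, 504.4, 321.9] floor [498.1, 320.0, 20.0, 5.0, 221.0, 497.3, 320.2]
sc rim [380.7, 337.8, 33.5, 19.4, 298.0, 384.4, 338.1] floor [384.1, 337.0, 19.9, 4.8, 284.0, 384.3, 337.0]
stand z 0.0014082565807060471
handle [ 2.5016022e-01  9.6820444e-01  6.5044781e+02 -3.1150232e+02] -41.969849179520196 38.38220664844276 [0.01669438 0.02078342 0.02490416]
plate ((704.62890625, -97.21309661865234), (150.64300537109375, 25.205154418945312), 57.76419448852539) 12
rests 194
bag [ 0.30000683 -0.09987587  0.02001642] [0.72549419 0.26872459 0.09525583]
1.2
```

```bash
cat >> h.py <<'E'
from scipy.spatial.transform import Rotation as Ro
def go(x,y,z,yaw):
    "tool-frame delta (cm) and yaw turn (rad about tool z) from measured pose to target; in mm"
    s=get_state(); R=Ro.from_euler("xyz",s["ee_rot"],degrees=True)
    T=Ro.from_euler("xyz",[180,0,yaw],degrees=True)
    d=np.array([x,y,z])/1000-s["tool_pos"]
    print("t",s["time_s"],"pos",np.round(s["tool_pos"]*1000,1),"rot",np.round(s["ee_rot"],2),"F",np.round(s["wrist_force"],1),"w",round(s["grip_width"]*1000,1))
    print("delta in current tool cm",np.round(R.inv().apply(d)*100,2)," in target tool cm",np.round(T.inv().apply(d)*100,2)," turn",np.round((R.inv()*T).as_rotvec(),4))
E
python3 - <<'E'
from h import *
s=snapshot("top");P=cloud(s);S=snapshot("scene");Q=cloud(S)
# tip at z .0125
def ray(s,u,v,z):
    a=world(s,u,v,1.);b=world(s,u,v,2.);k=(z-a[2])/(b[2]-a[2]);return np.round((a+k*(b-a))*1000,1)
print("tip top",ray(s,369.5,189.3,.0125),"butt",ray(s,433.2,206.5,.0125),"tip scene",ray(S,260+272/4,160+192/4,.0125),"butt scene",ray(S,260+517/4,160+108/4,.0125))
for nm,X in (("top",P),("scene",Q)):
  for c in ((.680,-.154),(.715,-.040)):
    m=(X[...,2]>.012)&(X[...,2]<.055)&(np.hypot(X[...,0]-c[0],X[...,1]-c[1])<.032)
    p=X[m]*1000
    if len(p)>5: print(nm,c,len(p),"mean",p.mean(0).round(1),cv2.minAreaRect(p[:,:2].astype(np.float32)),p[:,2].max())
# bag heights map
for y in range(-120,280,40):
    print(y,[int(1000*np.max(np.append(P[(np.abs(P[...,0]-x/1000)<.015)&(np.abs(P[...,1]-y/1000)<.015)][:,2],0))) for x in range(340,740,40)])
a=s["frame"][165:225,300:375]; cv2.imwrite("pics/cr1.png",cv2.resize(a,None,fx=10,fy=10,interpolation=cv2.INTER_CUBIC))
go(654,-308,150,-15.5)
E
```

```text
tip top [ 688.9 -181.4   12.5] butt [ 642.6 -359.4   12.5] tip scene [ 677.4 -172.    12.5] butt scene [ 644.1 -365.1   12.5]
top (0.68, -0.154) 101 mean [ 681.6 -150.8   28.2] ((679.92822265625, -151.92503356933594), (48.30172348022461, 47.75687026977539), 59.169498443603516) 44.95006821628178
top (0.715, -0.04) 59 mean [715.6 -37.8  33.3] ((708.8930053710938, -46.84652328491211), (45.380592346191406, 36.195762634277344), 72.88680267333984) 49.05746538781886
scene (0.68, -0.154) 92 mean [ 682.5 -153.7   26.1] ((673.0362548828125, -162.1824188232422), (39.09560775756836, 50.60988235473633), 72.93651580810547) 38.067217710824174
scene (0.715, -0.04) 44 mean [714.5 -37.4  36.4] ((711.8729858398438, -36.499412536621094), (13.64974594116211, 32.359554290771484), 70.57061004638672) 44.32528923341086
-120 [9, 75, 52, 8, 7, 9, 1217, 55, 12, 12]
-80 [6, 7, 37, 50, 65, 93, 1217, 68, 27, 16]
-40 [58, 1594, 77, 79, 80, 97, 1213, 98, 59, 49]
0 [78, 81, 79, 78, 78, 98, 1192, 96, 75, 11]
40 [81, 80, 83, 80, 79, 95, 95, 95, 92, 28]
80 [83, 80, 78, 80, 78, 88, 90, 88, 94, 39]
120 [78, 80, 80, 80, 79, 81, 89, 95, 91, 34]
160 [78, 80, 79, 78, 79, 79, 90, 94, 77, 21]
200 [77, 78, 80, 81, 78, 77, 70, 52, 24, 0]
240 [60, 70, 69, 57, 48, 29, 7, 30, 3, 0]
t 1.3 pos [ 242.7 -629.9  231.3] rot [-1.800e+02 -1.000e-02 -6.893e+01] F [ 0.1 -1.6  0.1] w 85.6
delta in current tool cm [-15.25 -49.95   8.13]  in target tool cm [ 31.03 -42.01   8.13]  turn [ 0.000e+00 -1.000e-04 -9.325e-01]
```

View pics/cr1.png

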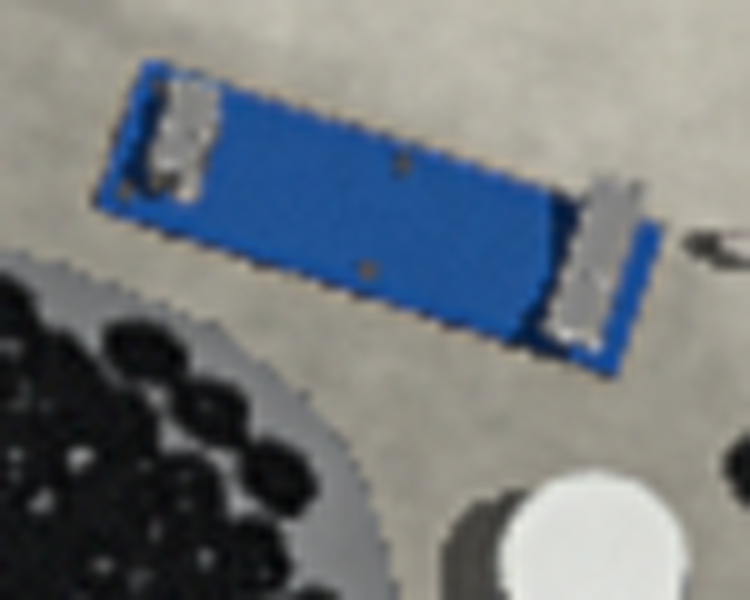

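Run:
```python
from h import *
s=snapshot("top")
def ray(s,u,v,z):
    a=world(s,u,v,1.);b=world(s,u,v,2.);k=(z-a[2])/(b[2]-a[2]);return (a+k*(b-a))*1000
c=np.array([ray(s,300+u-.5,165+v-.5,.005) for u,v in [(15,6),(9.5,20.5),(61.5,37.5),(66,22)]])
print(c.round(1)); far=(c[0]+c[1])/2; near=(c[2]+c[3])/2; d=(far-near)[:2]; L=np.linalg.norm(d); d/=L
m=(far+near)[:2]/2
print(L,np.degrees(np.arctan2(d[1],d[0])),"centre",m,"seat",m-30*d,"origin",m+15*d, "jaw yaw",np.degrees(np.arctan2(d[1],d[0]))-90)
```

```text
[[ 742.3  -26.     5. ]
 [ 700.2  -11.2    5. ]
 [ 653.7 -158.4    5. ]
 [ 698.2 -170.7    5. ]]
152.8320133127146 72.76656715540844 centre [698.59472701 -91.55567082] seat [ 689.70676449 -120.20884032] origin [703.03870826 -77.22908607] jaw yaw -17.23343284459156
```

Run:
```python
from h import *
S=snapshot("scene");Q=cloud(S);P=cloud(snapshot("top"))
for n,X in (("scene",Q),("top",P)):
  m=(X[...,0]>.25)&(X[...,0]<.72)&(X[...,1]>-.7)&(X[...,1]<-.3)&(X[...,2]>.1)&(X[...,2]<.5)
  p=X[m]
  for x in np.arange(.3,.7,.05):
    print(n,round(x,2),[int(1000*np.max(np.append(p[(abs(p[:,0]-x)<.025)&(abs(p[:,1]-y)<.025)][:,2],0))) for y in np.arange(-.65,-.3,.05)])
go(653.5,-311.5,230,-15.3)
```

```text
scene 0.3 [0, 0, 0, 105, 103, 0, 0]
scene 0.35 [190, 194, 118, 135, 137, 106, 137]
scene 0.4 [193, 192, 228, 226, 132, 114, 136]
scene 0.45 [0, 0, 295, 238, 0, 193, 160]
scene 0.5 [0, 0, 290, 0, 0, 193, 0]
scene 0.55 [0, 0, 0, 0, 0, 0, 0]
scene 0.6 [0, 0, 0, 0, 0, 0, 0]
scene 0.65 [0, 0, 0, 0, 0, 0, 0]
top 0.3 [470, 474, 0, 111, 0, 0, 0]
top 0.35 [192, 152, 120, 137, 142, 111, 110]
top 0.4 [197, 198, 230, 226, 135, 118, 141]
top 0.45 [110, 0, 295, 235, 0, 198, 144]
top 0.5 [0, 0, 297, 0, 104, 198, 0]
top 0.55 [0, 0, 0, 0, 0, 0, 0]
top 0.6 [0, 0, 0, 0, 0, 0, 0]
top 0.65 [0, 0, 0, 0, 0, 0, 0]
t 1.45 pos [ 242.8 -629.8  231.3] rot [-179.99   -0.    -68.93] F [ 0.5 -0.1 -0.8] w 85.3
delta in current tool cm [-14.94 -49.77   0.14]  in target tool cm [ 31.22 -41.54   0.13]  turn [-1.00e-04 -1.00e-04 -9.36e-01]
```

```bash
python3 -m inch '[[0,0,-1,0,0,0,6],[0,0,-1.5,0,0,0,6],[0,0,-2,0,0,0,6],[0,0,-2,0,0,0,6],[0,0,-2,0,0,0,6],[0,0,-2,0,0,0,6],[0,0,-1.5,0,0,0,6],[0,0,-1,0,0,0,6],[0,0,0,0,0,0,6],[0,0,0,0,0,0,6]]'
python3 -m inch '[[-0.5,-1,0,0,0,0,6],[-0.8,-2.5,0,0,0,0,6],[-0.9,-3,0,0,0,0,6],[-0.9,-3,0,0,0,0,6],[-0.9,-3,0,0,0,0,6],[-0.9,-3,0,0,0,0,6],[-0.9,-3,0,0,0,0,6],[-0.9,-3,0,0,0,0,6],[-0.9,-3,0,0,0,0,6],[-0.9,-3,0,0,0,0,6]]'
python3 -m inch '[[-0.9,-3,0,0,0,0,6],[-0.9,-3,0,0,0,0,6],[-0.9,-3,0,0,0,0,6],[-0.9,-3,0,0,0,0,6],[-0.9,-3,0,0,0,0,6],[-0.9,-2.8,0,0,0,0,6],[-0.9,-2,0,0,0,0,6],[-0.2,-1,0,0,0,0,6],[0,0,0,0,0,0,6],[0,0,0,0,0,0,6]]'
python3 -m inch '[[0,0,0,0,0,-0.09,6],[0,0,0,0,0,-0.11,6],[0,0,0,0,0,-0.11,6],[0,0,0,0,0,-0.11,6],[0,0,0,0,0,-0.11,6],[0,0,0,0,0,-0.11,6],[0,0,0,0,0,-0.11,6],[0,0,0,0,0,-0.11,6],[0,0,0,0,0,-0.076,6],[0,0,0,0,0,0,6]]'
python3 -c "
from h import *
go(653.5,-311.5,100,-15.3)"
```

```text
time_s: 2.28
tool_pos: [0.2427, -0.6298, 0.3616]
ee_rot: [-180.0, -0.0, -68.9]
wrist_force: [0.7, -0.1, -1.0]
grip_width: 0.0597
time_s: 3.12
tool_pos: [0.4699, -0.4492, 0.3599]
ee_rot: [179.9, 0.1, -68.9]
wrist_force: [0.6, -0.4, -0.4]
grip_width: 0.0599
time_s: 3.95
tool_pos: [0.6389, -0.3165, 0.3603]
ee_rot: [179.9, 0.0, -68.9]
wrist_force: [-0.3, -0.6, 0.1]
grip_width: 0.06
time_s: 4.78
tool_pos: [0.6376, -0.319, 0.3613]
ee_rot: [179.9, 0.0, -15.5]
wrist_force: [0.1, -0.2, -0.5]
grip_width: 0.0601
t 4.7833 pos [ 637.6 -319.   361.3] rot [ 1.7991e+02  4.0000e-02 -1.5460e+01] F [ 0.1 -0.2 -0.5] w 60.1
delta in current tool cm [ 1.35 -1.18 26.13]  in target tool cm [ 1.34 -1.14 26.13]  turn [ 0.0015  0.0007 -0.0028]
```

```bash
python3 -m inch '[[0.2,-0.2,1,0,0,0,6],[0.35,-0.3,2.5,0,0,0,6],[0.4,-0.3,3,0,0,0,6],[0.4,-0.34,3,0,0,0,6],[0,0,3,0,0,0,6],[0,0,3,0,0,0,6],[0,0,3,0,0,0,6],[0,0,3,0,0,0,6],[0,0,2.5,0,0,0,6],[0,0,2,0,0,0,6]]'
python3 -m inch '[[0,0,2,0,0,0,6],[0,0,2,0,0,0,6],[0,0,1.5,0,0,0,6],[0,0,1,0,0,0,6],[0,0,0.5,0,0,0,6],[0,0,0,0,0,0,6],[0,0,0,0,0,0,6],[0,0,0,0,0,0,6],[0,0,0,0,0,0,6],[0,0,0,0,0,0,6]]'
python3 - <<'E'
from h import *
go(653.5,-311.5,4,-15.3)
s=snapshot("scene"); cv2.imwrite("pics/a1.png",cv2.resize(s["frame"][130:270,280:480],None,fx=4,fy=4))
E
```

```text
time_s: 5.62
tool_pos: [0.6533, -0.3093, 0.0978]
ee_rot: [180.0, 0.2, -15.5]
wrist_force: [0.7, -0.1, -1.1]
grip_width: 0.0594
time_s: 6.45
tool_pos: [0.6562, -0.309, 0.0325]
ee_rot: [180.0, -0.1, -15.3]
wrist_force: [-0.2, 0.0, -0.9]
grip_width: 0.06
t 6.45 pos [ 656.2 -309.    32.5] rot [ 1.7998e+02 -1.1000e-01 -1.5300e+01] F [-0.2  0.  -0.9] w 60.0
delta in current tool cm [-0.2   0.31  2.85]  in target tool cm [-0.19  0.31  2.85]  turn [ 0.0003 -0.0019 -0.    ]
```

View pics/a1.png

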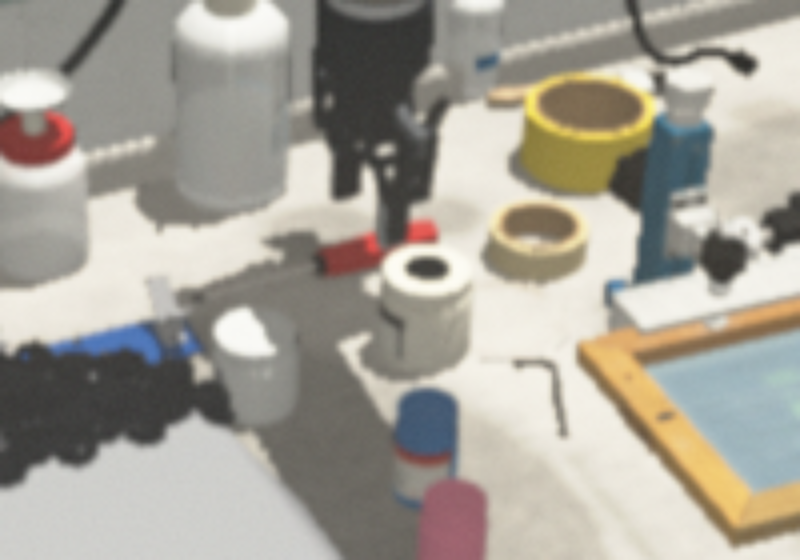

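Fingers straddle the red handle (crop about (395,225)). I lower and close.

```bash
python3 -m inch '[[-0.1,0.15,0.7,0,0,0,6],[-0.1,0.15,0.7,0,0,0,6],[0,0,0.7,0,0,0,6],[0,0,0.5,0,0,0,6],[0,0,0.15,0,0,0,6],[0,0,0,0,0,0,6],[0,0,0,0,0,0,4],[0,0,0,0,0,0,2],[0,0,0,0,0,0,1.5],[0,0,0,0,0,0,1.5]]'
python3 -m inch '[[0,0,0,0,0,0,1.5],[0,0,0,0,0,0,1.5],[0,0,0,0,0,0,1.5],[0,0,0,0,0,0,1.5],[0,0,0,0,0,0,1.5],[0,0,0,0,0,0,1.5],[0,0,0,0,0,0,1.5],[0,0,0,0,0,0,1.5],[0,0,0,0,0,0,1.5],[0,0,0,0,0,0,1.5]]'
python3 -c "
from h import *
go(653.5,-311.5,4,-15.3)"
```

```text
time_s: 7.33
tool_pos: [0.6535, -0.3113, 0.0046]
ee_rot: [180.0, -0.1, -15.3]
wrist_force: [1.0, 0.9, 2.0]
grip_width: 0.0226
time_s: 8.17
tool_pos: [0.6534, -0.3113, 0.0046]
ee_rot: [180.0, -0.1, -15.3]
wrist_force: [-0.2, 0.8, 5.6]
grip_width: 0.023
t 8.1667 pos [ 653.4 -311.3    4.6] rot [ 1.7999e+02 -8.0000e-02 -1.5300e+01] F [-0.2  0.8  5.6] w 23.0
delta in current tool cm [0.01 0.02 0.06]  in target tool cm [0.01 0.02 0.06]  turn [ 0.0001 -0.0014  0.0001]
```

```bash
python3 -m inch '[[0,0,-0.3,0,0,0,1.5],[0,0,-0.6,0,0,0,1.5],[0,0,-1,0,0,0,1.5],[0,0,-1.5,0,0,0,1.5],[0,0,-1.5,0,0,0,1.5],[0,0,-1.5,0,0,0,1.5],[0,0,-1,0,0,0,1.5],[0,0,-0.6,0,0,0,1.5],[0,0,-0.3,0,0,0,1.5],[0,0,0,0,0,0,1.5]]'
python3 - <<'E'
from h import *
go(688,-123,88,-17.2)
for n in ("scene","top"):
  s=snapshot(n);P=cloud(s)
  for t in ("screwdriver_handle","cradle_handle_seat"): print(n,t,[(np.round(r["location"],3).tolist(),round(r["score"],2)) for r in spot_point(s,t)[:3]])
  cv2.imwrite(f"pics/b_{n}.png",cv2.resize(s["frame"][130:270,280:480],None,fx=4,fy=4))
E
```

```text
time_s: 9.0
tool_pos: [0.6531, -0.3113, 0.0878]
ee_rot: [180.0, -0.1, -15.3]
wrist_force: [-0.4, -0.2, -0.3]
grip_width: 0.0228
t 9.0 pos [ 653.1 -311.3   87.8] rot [ 1.7998e+02 -7.0000e-02 -1.5300e+01] F [-0.4 -0.2 -0.3] w 22.8
delta in current tool cm [ -1.6  -19.08  -0.02]  in target tool cm [ -2.24 -19.02  -0.02]  turn [ 0.0003 -0.0013  0.0332]
scene screwdriver_handle [([0.648, -0.308, 0.094], 0.85)]
scene cradle_handle_seat [([0.685, -0.126, 0.038], 0.83)]
top screwdriver_handle [([0.65, -0.315, 0.093], 0.49)]
top cradle_handle_seat [([0.69, -0.128, 0.035], 0.72)]
```

View pics/b_scene.png

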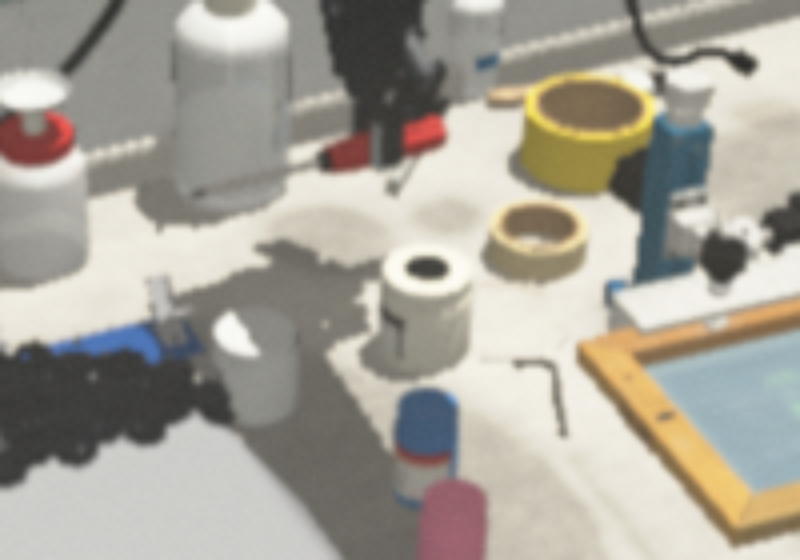

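Run:
```python
from h import *
d=np.array([.264,.9645,0])
for n in ("scene","top"):
  s=snapshot(n)
  for z in (-.02,-.01,0,.01,.02):
    a=np.array([.653,-.311,.096]); 
    tip=pix(s,a+.137*d+[0,0,z]); butt=pix(s,a-.047*d-[0,0,z*47/137]); print(n,z,[(round((u-280)*4),round((v-130)*4)) for u,v in (tip,butt)])
```

```text
scene -0.02 [(187, 220), (438, 120)]
scene -0.01 [(186, 207), (438, 125)]
scene 0 [(186, 193), (437, 129)]
scene 0.01 [(186, 180), (437, 134)]
scene 0.02 [(186, 167), (437, 138)]
top -0.02 [(362, 218), (635, 286)]
top -0.01 [(363, 215), (634, 287)]
top 0 [(365, 212), (633, 288)]
top 0.01 [(366, 209), (632, 289)]
top 0.02 [(367, 206), (631, 290)]
```

View pics/b_top.png

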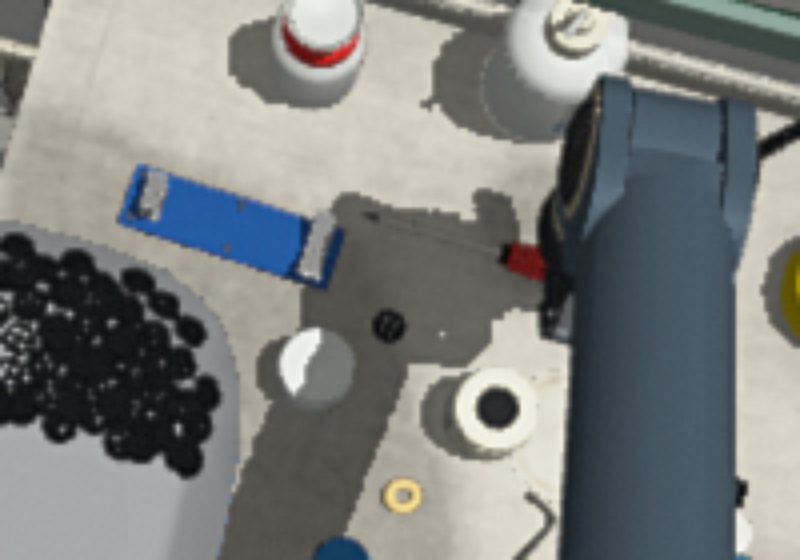

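```bash
python3 -m inch '[[0,0,0,0,0,0.0332,1.5],[-0.1,-0.7,0,0,0,0,1.5],[-0.2,-1.5,0,0,0,0,1.5],[-0.3,-2.4,0,0,0,0,1.5],[-0.3,-3,0,0,0,0,1.5],[-0.4,-3.2,0,0,0,0,1.5],[-0.4,-3.2,0,0,0,0,1.5],[-0.3,-2.6,0,0,0,0,1.5],[-0.2,-1.6,0,0,0,0,1.5],[0,-0.8,0,0,0,0,1.5]]'
python3 -m inch '[[0,0,0,0,0,0,1.5],[0,0,0,0,0,0,1.5],[0,0,0,0,0,0,1.5],[0,0,0,0,0,0,1.5],[0,0,0,0,0,0,1.5],[0,0,0,0,0,0,1.5],[0,0,0,0,0,0,1.5],[0,0,0,0,0,0,1.5],[0,0,0,0,0,0,1.5],[0,0,0,0,0,0,1.5]]'
python3 - <<'E'
from h import *
go(688.5,-121.5,26,-17.2)
for n in ("scene","top"):
  s=snapshot(n);P=cloud(s)
  cv2.imwrite(f"pics/c_{n}.png",cv2.resize(s["frame"][150:250,260:400],None,fx=5,fy=5))
E
```

```text
time_s: 10.23
tool_pos: [0.6884, -0.1176, 0.0871]
ee_rot: [-179.9, 0.0, -16.8]
wrist_force: [-0.3, -0.1, -1.5]
grip_width: 0.0228
time_s: 11.07
tool_pos: [0.688, -0.1231, 0.0868]
ee_rot: [180.0, -0.0, -17.2]
wrist_force: [0.7, -0.2, -0.7]
grip_width: 0.0232
t 11.0667 pos [ 688.  -123.1   86.8] rot [180.   -0.  -17.2] F [ 0.7 -0.2 -0.7] w 23.2
delta in current tool cm [-0.   -0.17  6.08]  in target tool cm [-0.   -0.17  6.08]  turn [ 0.     -0.0001 -0.    ]
```

View pics/c_scene.png

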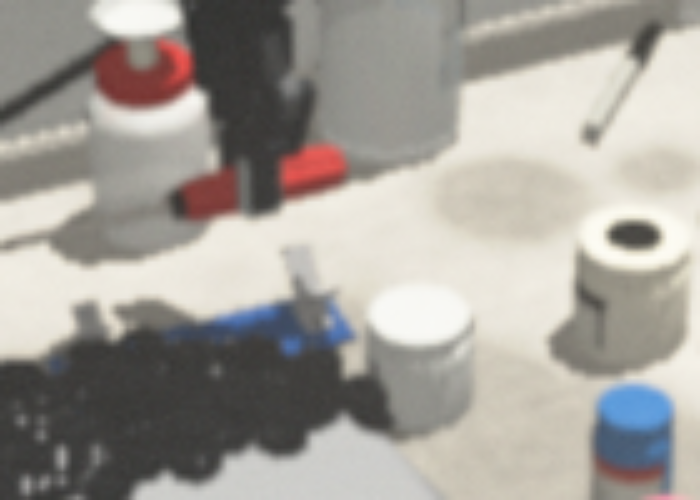

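View pics/c_top.png

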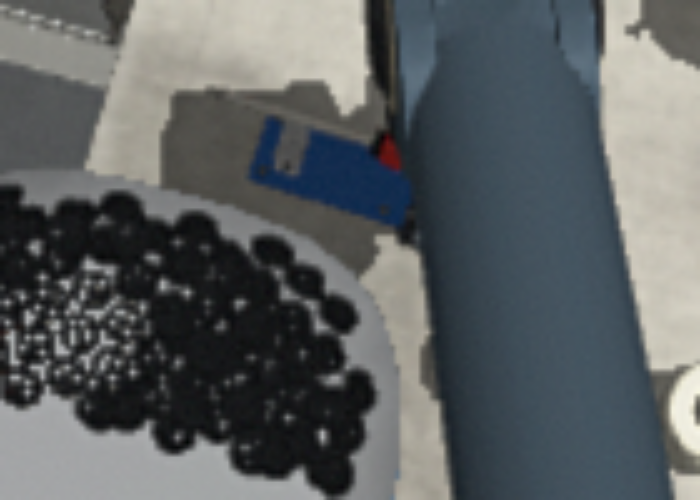

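Run:
```python
from h import *
d=np.array([.2957,.9553,0])
for n in ("scene","top"):
  s=snapshot(n)
  for nm,p in (("front now",np.array([.687,-.126,.095])+.037*d),("tip now",np.array([.687,-.126,.095])+.137*d),("narrowV top centre",np.array([.7025,-.0785,.042])+.045*d),("wideV",np.array([.7025,-.0785,.038])-.075*d)):
    u,v=pix(s,p); print(n,nm,round((u-260)*5),round((v-150)*5))
```

```text
scene front now 186 198
scene tip now -6 244
scene narrowV top centre 83 311
scene wideV 303 263
top front now 390 147
top tip now 212 90
top narrowV top centre 288 134
top wideV 495 202
```

```bash
python3 -m inch '[[0,-0.1,0.4,0,0,0,1.5],[0,-0.1,0.8,0,0,0,1.5],[0,0,1,0,0,0,1.5],[0,0,1,0,0,0,1.5],[0,0,1,0,0,0,1.5],[0,0,0.7,0,0,0,1.5],[0,0,0.5,0,0,0,1.5],[0,0,0.2,0,0,0,1.5],[0,0,0,0,0,0,1.5],[0,0,0,0,0,0,1.5]]'
python3 -m inch '[[0,0,0.1,0,0,0,1.5],[0,0,0.1,0,0,0,1.5],[0,0,0.1,0,0,0,1.5],[0,0,0,0,0,0,1.5],[0,0,0,0,0,0,1.5],[0,0,0,0,0,0,1.5],[0,0,0,0,0,0,1.5],[0,0,0,0,0,0,1.5],[0,0,0,0,0,0,1.5],[0,0,0,0,0,0,1.5]]'
python3 - <<'E'
from h import *
go(688,-123,26,-17.2)
s=snapshot("scene")
cv2.imwrite(f"pics/d_scene.png",cv2.resize(s["frame"][150:250,260:400],None,fx=5,fy=5))
E
```

```text
time_s: 12.1
tool_pos: [0.6889, -0.1212, 0.031]
ee_rot: [-180.0, -0.0, -17.2]
wrist_force: [0.2, -0.2, -0.8]
grip_width: 0.0225
time_s: 12.93
tool_pos: [0.6886, -0.1212, 0.0278]
ee_rot: [180.0, -0.0, -17.2]
wrist_force: [0.0, -0.4, -1.6]
grip_width: 0.0227
t 12.9333 pos [ 688.6 -121.2   27.8] rot [180.   -0.  -17.2] F [ 0.  -0.4 -1.6] w 22.7
delta in current tool cm [-0.    0.18  0.18]  in target tool cm [-0.    0.18  0.18]  turn [ 0.0001 -0.0001  0.    ]
```

View pics/d_scene.png

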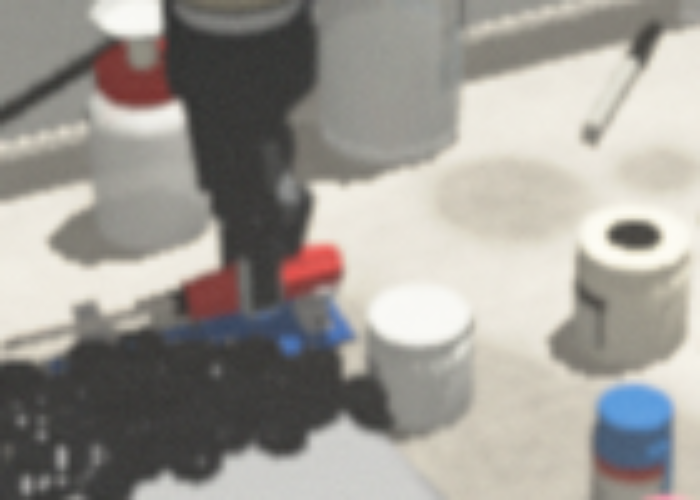

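The driver lies over both rests, (310,290) and (92,318), with no contact force yet. I lower a touch, open, and rise.

```bash
python3 -m inch '[[0,0,0.1,0,0,0,1.5],[0,0,0.05,0,0,0,1.5],[0,0,0,0,0,0,1.5],[0,0,0,0,0,0,2.6],[0,0,0,0,0,0,3],[0,0,0,0,0,0,3.5],[0,0,0,0,0,0,4.5],[0,0,0,0,0,0,5.5],[0,0,0,0,0,0,6],[0,0,0,0,0,0,6]]'
python3 -m inch '[[0,0,-0.3,0,0,0,6],[0,0,-0.8,0,0,0,6],[0,0,-1.5,0,0,0,6],[0,0,-2,0,0,0,6],[0,0,-2,0,0,0,6],[0,0,-2,0,0,0,6],[0,0,-2,0,0,0,6],[0,0,-2,0,0,0,6],[0,0,-1,0,0,0,6],[0,0,0,0,0,0,6]]'
python3 - <<'E'
from h import *
go(560.5,-270.5,160,-15)
for n in ("scene","top"):
  s=snapshot(n)
  for t in ("screwdriver_handle","cradle_handle_seat"): print(n,t,[(np.round(r["location"],3).tolist(),round(r["score"],2)) for r in spot_point(s,t)[:3]])
  cv2.imwrite(f"pics/e_{n}.png",cv2.resize(s["frame"][150:250,260:400],None,fx=5,fy=5))
E
```

```text
time_s: 13.82
tool_pos: [0.6886, -0.1212, 0.0264]
ee_rot: [180.0, -0.0, -17.2]
wrist_force: [-0.2, -0.2, -0.1]
grip_width: 0.0597
time_s: 14.65
tool_pos: [0.6906, -0.1212, 0.1668]
ee_rot: [-179.9, -0.4, -17.2]
wrist_force: [-0.1, 0.8, 0.4]
grip_width: 0.0596
t 14.65 pos [ 690.6 -121.2  166.8] rot [-179.93   -0.4   -17.2 ] F [-0.1  0.8  0.4] w 59.6
delta in current tool cm [-8.02 18.11  0.6 ]  in target tool cm [-8.7  17.79  0.68]  turn [-0.001  -0.0071 -0.0384]
scene screwdriver_handle [([0.686, -0.117, 0.036], 0.72)]
scene cradle_handle_seat [([0.689, -0.128, 0.035], 0.68), ([0.455, -0.17, 0.031], 0.66)]
top screwdriver_handle [([0.684, -0.123, 0.034], 0.44)]
top cradle_handle_seat [([0.691, -0.123, 0.032], 0.88), ([0.586, -0.408, -0.001], 0.27)]
```

View pics/e_scene.png

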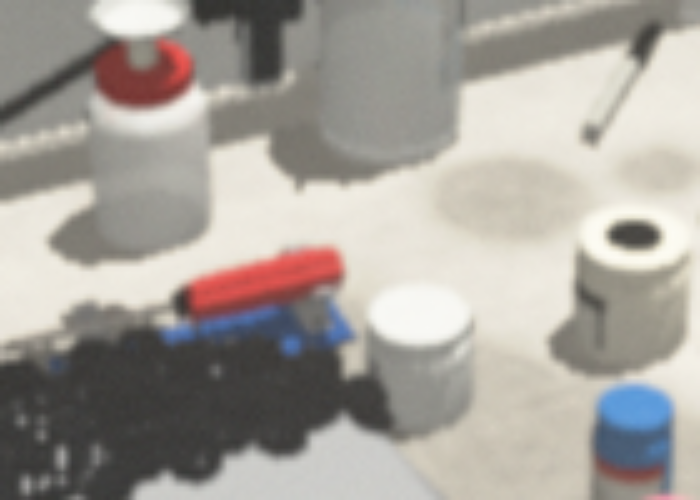

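Screwdriver is seated: red handle at (265,283), blade through the narrow V at (95,320). Next the large pot.

```bash
python3 -m inch '[[0,0,-0.5,0,0,-0.0384,7],[-0.6,1.1,0,0,0,0,8],[-1,2,0,0,0,0,8.2],[-1.3,2.7,0,0,0,0,8.2],[-1.4,3,0,0,0,0,8.2],[-1.4,3,0,0,0,0,8.2],[-1.3,2.8,0,0,0,0,8.2],[-1,2,0,0,0,0,8.2],[-0.6,1.1,0,0,0,0,8.2],[0,0,0,0,0,0,8.2]]'
python3 -m inch '[[0,0,0,0,0,0,8.2],[0,0,0.8,0,0,0,8.2],[0,0,1.5,0,0,0,8.2],[0,0,1.5,0,0,0,8.2],[0,0,1.5,0,0,0,8.2],[0,0,1,0,0,0,8.2],[0,0,0.5,0,0,0,8.2],[0,0,0,0,0,0,8.2],[0,0,0,0,0,0,8.2],[0,0,0,0,0,0,8.2]]'
python3 - <<'E'
from h import *
go(561.5,-270.3,21,-15)
for n in ("scene","top"):
  s=snapshot(n)
  cv2.imwrite(f"pics/f_{n}.png",cv2.resize(s["frame"][140:280,300:500],None,fx=4,fy=4))
E
```

```text
time_s: 15.78
tool_pos: [0.5566, -0.2737, 0.1667]
ee_rot: [179.9, 0.1, -15.4]
wrist_force: [-0.8, 0.7, 0.9]
grip_width: 0.082
time_s: 16.62
tool_pos: [0.5606, -0.2698, 0.1001]
ee_rot: [180.0, -0.1, -15.0]
wrist_force: [0.2, 0.3, 0.2]
grip_width: 0.0824
t 16.6167 pos [ 560.6 -269.8  100.1] rot [ 1.800e+02 -1.000e-01 -1.497e+01] F [0.2 0.3 0.2] w 82.4
delta in current tool cm [0.08 0.03 7.91]  in target tool cm [0.1  0.03 7.91]  turn [ 0.0001 -0.0018  0.0005]
```

View pics/f_scene.png

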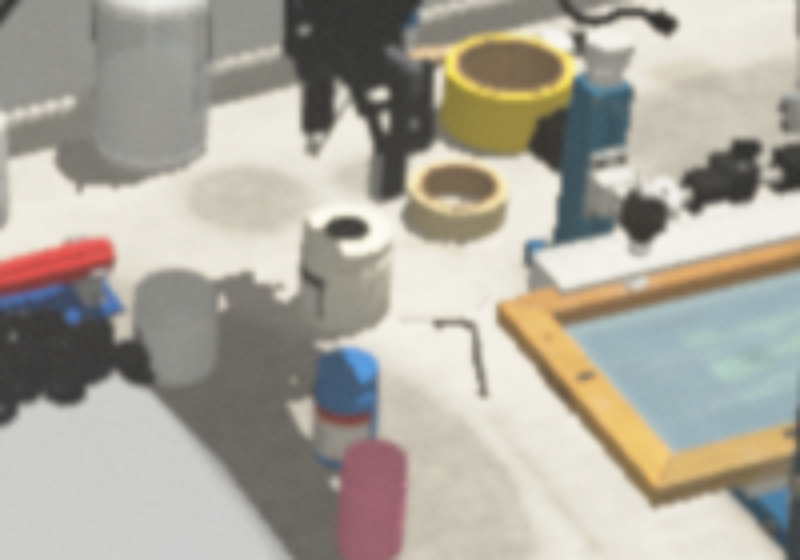

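The cream pot's lid at (347,228) sits below the midpoint of the fingers. I lower and close.

```bash
python3 -m inch '[[0.1,0,0.6,0,0,0,8.2],[0,0,1.2,0,0,0,8.2],[0,0,1.5,0,0,0,8.2],[0,0,1.5,0,0,0,8.2],[0,0,1.2,0,0,0,8.2],[0,0,0.9,0,0,0,8.2],[0,0,0.6,0,0,0,8.2],[0,0,0.4,0,0,0,8.2],[0,0,0,0,0,0,8.2],[0,0,0,0,0,0,8.2]]'
python3 -m inch '[[0,0,0,0,0,0,7.5],[0,0,0,0,0,0,7],[0,0,0,0,0,0,6.5],[0,0,0,0,0,0,6],[0,0,0,0,0,0,5.5],[0,0,0,0,0,0,5],[0,0,0,0,0,0,5],[0,0,0,0,0,0,5],[0,0,0,0,0,0,5],[0,0,0,0,0,0,5]]'
python3 -m inch '[[0,0,-0.3,0,0,0,5],[0,0,-0.8,0,0,0,5],[0,0,-1.5,0,0,0,5],[0,0,-2,0,0,0,5],[0,0,-2,0,0,0,5],[0,0,-2,0,0,0,5],[0,0,-2,0,0,0,5],[0,0,-2,0,0,0,5],[0,0,-1.5,0,0,0,5],[0,0,-0.6,0,0,0,5]]'
python3 - <<'E'
from meas import *
go(611,294,170,-15)
for n in ("scene","top"):
  s=snapshot(n);P=cloud(s);st=get_state()["tool_pos"]
  cv2.imwrite(f"pics/g_{n}.png",cv2.resize(s["frame"][100:240,300:500],None,fx=4,fy=4))
E
```

```text
time_s: 17.55
tool_pos: [0.561, -0.2703, 0.0205]
ee_rot: [180.0, -0.0, -15.0]
wrist_force: [-0.2, 0.2, 1.0]
grip_width: 0.0819
time_s: 18.38
tool_pos: [0.5618, -0.2706, 0.0216]
ee_rot: [180.0, -0.2, -15.0]
wrist_force: [0.3, -0.2, 5.4]
grip_width: 0.0584
time_s: 19.22
tool_pos: [0.5615, -0.2704, 0.1701]
ee_rot: [180.0, -0.2, -15.0]
wrist_force: [-0.7, -0.0, -1.6]
grip_width: 0.0585
t 19.2167 pos [ 561.5 -270.4  170.1] rot [179.96  -0.21 -15.  ] F [-0.7 -0.  -1.6] w 58.5
delta in current tool cm [ -9.83 -55.8   -0.06]  in target tool cm [-9.83e+00 -5.58e+01  1.00e-02]  turn [ 0.0007 -0.0037  0.    ]
```

View pics/g_scene.png

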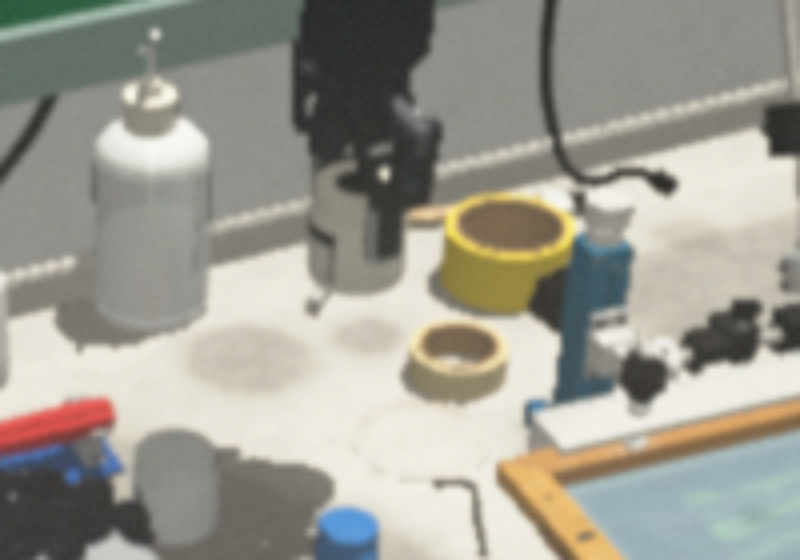

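```bash
python3 -m inch '[[-0.1,-0.6,0,0,0,0,5],[-0.2,-1.2,0,0,0,0,5],[-0.3,-1.8,0,0,0,0,5],[-0.4,-2.4,0,0,0,0,5],[-0.5,-2.8,0,0,0,0,5],[-0.5,-3,0,0,0,0,5],[-0.5,-3,0,0,0,0,5],[-0.5,-3,0,0,0,0,5],[-0.5,-3,0,0,0,0,5],[-0.5,-3,0,0,0,0,5]]'
python3 -m inch '[[-0.5,-3,0,0,0,0,5],[-0.5,-3,0,0,0,0,5],[-0.5,-3,0,0,0,0,5],[-0.5,-3,0,0,0,0,5],[-0.5,-3,0,0,0,0,5],[-0.5,-3,0,0,0,0,5],[-0.5,-2.8,0,0,0,0,5],[-0.5,-2.4,0,0,0,0,5],[-0.4,-1.8,0,0,0,0,5],[-0.3,-1.2,0,0,0,0,5]]'
python3 -m inch '[[-0.3,-1,0,0,0,0,5],[-0.3,-1,0,0,0,0,5],[-0.3,-1,0,0,0,0,5],[-0.2,-0.8,0,0,0,0,5],[-0.1,-0.5,0,0,0,0,5],[0,-0.3,0,0,0,0,5],[0,0,0,0,0,0,5],[0,0,0,0,0,0,5],[0,0,0,0,0,0,5],[0,0,0,0,0,0,5]]'
python3 - <<'E'
from meas import *
go(611,294,100,-15)
for n in ("scene","top"):
  s=snapshot(n)
  cv2.imwrite(f"pics/i_{n}.png",cv2.resize(s["frame"][180:320,120:320],None,fx=4,fy=4))
E
```

```text
time_s: 20.15
tool_pos: [0.5824, -0.027, 0.1661]
ee_rot: [180.0, 0.1, -14.9]
wrist_force: [0.6, -0.6, -1.4]
grip_width: 0.0585
time_s: 20.98
tool_pos: [0.6038, 0.2395, 0.166]
ee_rot: [-180.0, 0.2, -14.7]
wrist_force: [0.1, -0.4, -1.4]
grip_width: 0.0585
time_s: 21.82
tool_pos: [0.6066, 0.2819, 0.1673]
ee_rot: [180.0, -0.0, -15.1]
wrist_force: [0.5, 0.1, -2.4]
grip_width: 0.0584
t 21.8167 pos [606.6 281.9 167.3] rot [ 1.7997e+02 -1.0000e-02 -1.5070e+01] F [ 0.5  0.1 -2.4] w 58.4
delta in current tool cm [ 0.11 -1.28  6.73]  in target tool cm [ 0.11 -1.28  6.73]  turn [ 0.0006 -0.0002 -0.0011]
```

View pics/i_scene.png

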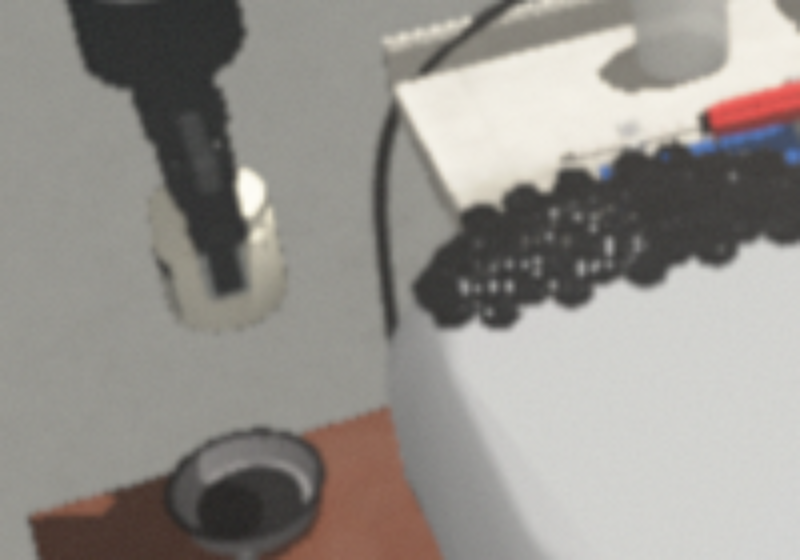

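View pics/i_top.png

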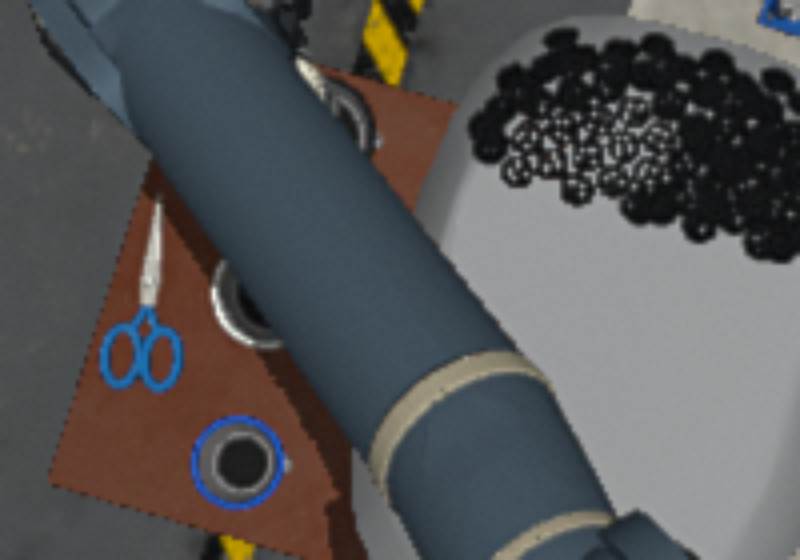

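```bash
python3 -m inch '[[0.1,-0.4,0.3,0,0,0,5],[0,-0.5,0.8,0,0,0,5],[0,-0.35,1.5,0,0,0,5],[0,0,2,0,0,0,5],[0,0,2,0,0,0,5],[0,0,1.8,0,0,0,5],[0,0,1.2,0,0,0,5],[0,0,0.6,0,0,0,5],[0,0,0,0,0,0,5],[0,0,0,0,0,0,5]]'
python3 - <<'E'
from meas import *
go(610.5,293.5,26.6,-15)
for n in ("scene",):
  s=snapshot(n)
  cv2.imwrite(f"pics/j_{n}.png",cv2.resize(s["frame"][240:340,110:250],None,fx=5,fy=5))
E
```

```text
time_s: 22.75
tool_pos: [0.6107, 0.295, 0.0653]
ee_rot: [-180.0, -0.0, -15.0]
wrist_force: [1.1, 0.9, -2.2]
grip_width: 0.0584
t 22.75 pos [610.7 295.   65.3] rot [-179.98   -0.    -14.99] F [ 1.1  0.9 -2.2] w 58.4
delta in current tool cm [0.02 0.15 3.87]  in target tool cm [0.02 0.15 3.87]  turn [-0.0003 -0.0001  0.0002]
```

View pics/j_scene.png

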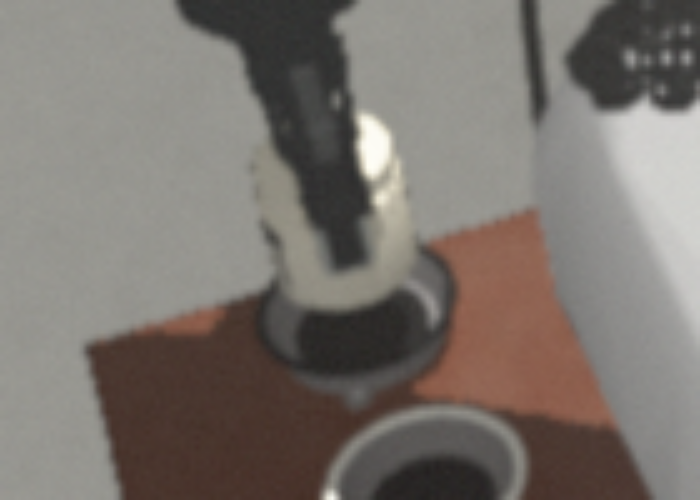

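Run:
```python
from meas import *
s=snapshot("scene")
f=lambda p:[round(float(a),1) for a in ((pix(s,p)[0]-110)*5,(pix(s,p)[1]-240)*5)]
ax=np.array([.632,.774,0]);ax/=np.linalg.norm(ax)
for nm,c,r,z in (("pot bottom",[.6107,.295],.03,.049),("pot mid",[.6107,.295],.03,.08),("cup mouth",[.6105,.2935],.042,.02)):
    c=np.array(c+[z]); print(nm,f(c),f(c+r*ax),f(c-r*ax))
g=s["frame"][300,110:250]; 
big=cv2.resize(s["frame"][285:320,150:215],None,fx=12,fy=12,interpolation=cv2.INTER_NEAREST); cv2.imwrite("pics/k.png",big)
```

```text
pot bottom [341.2, 250.8] [270.9, 252.0] [411.5, 249.6]
pot mid [327.6, 196.6] [256.2, 197.8] [399.1, 195.3]
cup mouth [356.9, 298.6] [260.0, 300.2] [453.9, 297.0]
```

View pics/k.png

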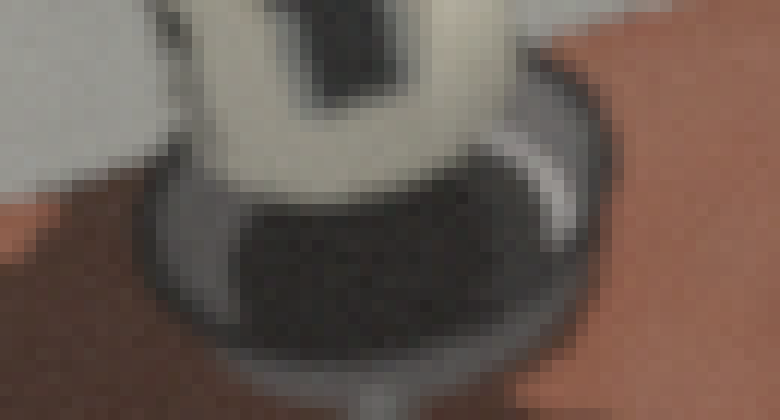

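Cup mouth and pot edges match the predictions (cup 258–455, pot 270–415 in crop). I lower into the cup.

```bash
python3 -m inch '[[0,0.1,0.4,0,0,0,5],[0,0.05,0.7,0,0,0,5],[0,0,0.7,0,0,0,5],[0,0,0.6,0,0,0,5],[0,0,0.5,0,0,0,5],[0,0,0.3,0,0,0,5],[0,0,0.2,0,0,0,5],[0,0,0.1,0,0,0,5],[0,0,0,0,0,0,5],[0,0,0,0,0,0,5]]'
python3 -c "
from h import *
go(610.5,293.5,26.6,-15)"
```

```text
time_s: 23.68
tool_pos: [0.6103, 0.2933, 0.0305]
ee_rot: [-180.0, -0.0, -15.0]
wrist_force: [1.0, -0.4, -1.8]
grip_width: 0.0585
t 23.6833 pos [610.3 293.3  30.5] rot [-1.7998e+02 -2.0000e-02 -1.5000e+01] F [ 1.  -0.4 -1.8] w 58.5
delta in current tool cm [ 0.01 -0.02  0.39]  in target tool cm [ 0.01 -0.02  0.39]  turn [-0.0003 -0.0003 -0.    ]
```

```bash
python3 -m inch '[[0,0,0.1,0,0,0,5],[0,0,0.1,0,0,0,5],[0,0,0.1,0,0,0,5],[0,0,0.05,0,0,0,5],[0,0,0,0,0,0,5],[0,0,0,0,0,0,5.9],[0,0,0,0,0,0,6.2],[0,0,0,0,0,0,6.8],[0,0,0,0,0,0,7.4],[0,0,0,0,0,0,7.8]]'
python3 -m inch '[[0,0,0,0,0,0,7.8],[0,0,-0.4,0,0,0,7.8],[0,0,-0.8,0,0,0,7.8],[0,0,-1.5,0,0,0,7.8],[0,0,-2,0,0,0,7.8],[0,0,-2.5,0,0,0,7.8],[0,0,-2.5,0,0,0,7.8],[0,0,-2.5,0,0,0,7.8],[0,0,-1.5,0,0,0,7.8],[0,0,-0.8,0,0,0,7.8]]'
python3 - <<'E'
from meas import *
go(591,-150.5,170,-15)
s=snapshot("scene");P=cloud(s)
print(lid(P,(.61,.293),(.06,.075)), [np.round(r["location"],3) for r in spot_point(s,"large_pot_centre")[:2]])
cv2.imwrite("pics/l_scene.png",cv2.resize(s["frame"][240:340,110:250],None,fx=5,fy=5))
E
```

```text
time_s: 24.52
tool_pos: [0.6102, 0.2931, 0.0269]
ee_rot: [180.0, -0.0, -15.0]
wrist_force: [-0.0, -0.4, 0.4]
grip_width: 0.0781
time_s: 25.35
tool_pos: [0.6114, 0.2943, 0.1766]
ee_rot: [-179.8, -0.3, -15.0]
wrist_force: [0.7, 0.6, 0.8]
grip_width: 0.0779
t 25.35 pos [611.4 294.3 176.6] rot [-179.76   -0.27  -14.99] F [0.7 0.6 0.8] w 77.9
delta in current tool cm [ 9.53 43.5   0.52]  in target tool cm [ 9.54 43.49  0.66]  turn [-0.0042 -0.0047  0.0001]
[605.3, 292.0, 30.6, 66.4, 439.0, 604.4, 294.3] [array([0.61 , 0.293, 0.035])]
```

View pics/l_scene.png

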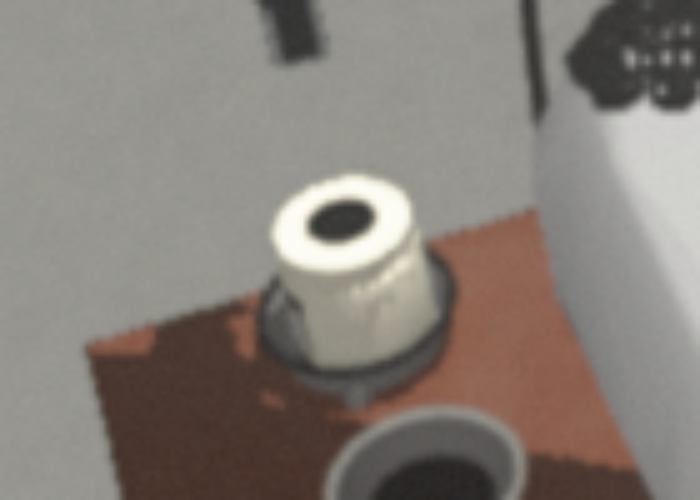

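Large pot stands upright in the black collar, lid at (345,222), top 66 mm (expected 67). On to the middle pot.

```bash
python3 -m inch '[[0.1,0.6,0,0,0,0,7.2],[0.3,1.4,0,0,0,0,7.2],[0.5,2.2,0,0,0,0,7.2],[0.6,2.8,0,0,0,0,7.2],[0.7,3,0,0,0,0,7.2],[0.7,3,0,0,0,0,7.2],[0.7,3,0,0,0,0,7.2],[0.7,3,0,0,0,0,7.2],[0.7,3,0,0,0,0,7.2],[0.7,3,0,0,0,0,7.2]]'
python3 -m inch '[[0.7,3,0,0,0,0,7.2],[0.7,3,0,0,0,0,7.2],[0.7,3,0,0,0,0,7.2],[0.7,3,0,0,0,0,7.2],[0.6,2.6,0,0,0,0,7.2],[0.5,2,0,0,0,0,7.2],[0.3,1.2,0,0,0,0,7.2],[0.2,0.7,0,0,0,0,7.2],[0,0,0,0,0,0,7.2],[0,0,0,0,0,0,7.2]]'
python3 - <<'E'
from meas import *
go(591,-150.5,90,-15)
E
```

```text
time_s: 26.28
tool_pos: [0.5989, 0.0335, 0.1703]
ee_rot: [179.9, 0.2, -15.1]
wrist_force: [0.2, -0.9, 0.2]
grip_width: 0.0718
time_s: 27.12
tool_pos: [0.5949, -0.1521, 0.1714]
ee_rot: [-180.0, 0.1, -15.0]
wrist_force: [-0.2, 1.2, -0.1]
grip_width: 0.072
t 27.1167 pos [ 594.9 -152.1  171.4] rot [-1.7995e+02  6.0000e-02 -1.4950e+01] F [-0.2  1.2 -0.1] w 72.0
delta in current tool cm [-0.41 -0.05  8.14]  in target tool cm [-0.41 -0.06  8.14]  turn [-0.0008  0.001   0.0008]
```

```bash
python3 -m inch '[[-0.2,-0.05,0.5,0,0,0,7.2],[-0.2,0,1,0,0,0,7.2],[0,0,1.5,0,0,0,7.2],[0,0,1.5,0,0,0,7.2],[0,0,1.5,0,0,0,7.2],[0,0,1.2,0,0,0,7.2],[0,0,0.6,0,0,0,7.2],[0,0,0.3,0,0,0,7.2],[0,0,0,0,0,0,7.2],[0,0,0,0,0,0,7.2]]'
python3 - <<'E'
from meas import *
go(591,-150.5,18,-15)
s=snapshot("scene"); cv2.imwrite("pics/m_scene.png",cv2.resize(s["frame"][150:250,270:410],None,fx=5,fy=5))
E
```

```text
time_s: 27.95
tool_pos: [0.5919, -0.1514, 0.0912]
ee_rot: [-180.0, -0.1, -15.0]
wrist_force: [0.2, 0.4, 0.5]
grip_width: 0.0716
t 27.95 pos [ 591.9 -151.4   91.2] rot [-1.7999e+02 -5.0000e-02 -1.4980e+01] F [0.2 0.4 0.5] w 71.6
delta in current tool cm [-0.11 -0.07  7.32]  in target tool cm [-0.11 -0.07  7.32]  turn [-0.0001 -0.0009  0.0003]
```

View pics/m_scene.png

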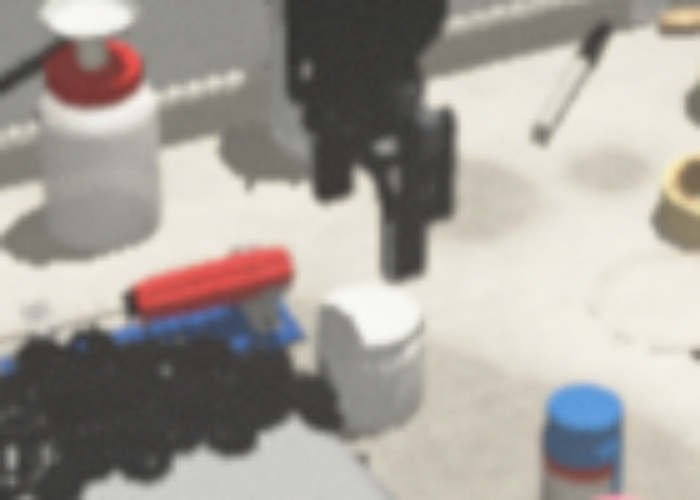

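```bash
python3 -m inch '[[-0.1,-0.07,0.5,0,0,0,7.2],[0,0,1,0,0,0,7.2],[0,0,1.3,0,0,0,7.2],[0,0,1.3,0,0,0,7.2],[0,0,1.2,0,0,0,7.2],[0,0,0.9,0,0,0,7.2],[0,0,0.6,0,0,0,7.2],[0,0,0.5,0,0,0,7.2],[0,0,0,0,0,0,7.2],[0,0,0,0,0,0,7.2]]'
python3 -m inch '[[0,0,0,0,0,0,6.5],[0,0,0,0,0,0,6],[0,0,0,0,0,0,5.6],[0,0,0,0,0,0,5.2],[0,0,0,0,0,0,4.8],[0,0,0,0,0,0,4.4],[0,0,0,0,0,0,4.4],[0,0,0,0,0,0,4.4],[0,0,0,0,0,0,4.4],[0,0,0,0,0,0,4.4]]'
python3 -m inch '[[0,0,-0.3,0,0,0,4.4],[0,0,-0.8,0,0,0,4.4],[0,0,-1.5,0,0,0,4.4],[0,0,-2,0,0,0,4.4],[0,0,-2,0,0,0,4.4],[0,0,-2,0,0,0,4.4],[0,0,-2,0,0,0,4.4],[0,0,-2,0,0,0,4.4],[0,0,-1.5,0,0,0,4.4],[0,0,-0.6,0,0,0,4.4]]'
python3 - <<'E'
from meas import *
go(500,321.5,167,-15)
s=snapshot("scene"); cv2.imwrite("pics/n_scene.png",cv2.resize(s["frame"][100:240,270:470],None,fx=4,fy=4))
E
```

```text
time_s: 28.83
tool_pos: [0.5908, -0.1506, 0.0177]
ee_rot: [-180.0, -0.0, -15.0]
wrist_force: [0.2, -0.7, -0.3]
grip_width: 0.0719
time_s: 29.67
tool_pos: [0.5912, -0.1508, 0.0189]
ee_rot: [180.0, -0.1, -15.0]
wrist_force: [-0.9, -1.0, 6.6]
grip_width: 0.0521
time_s: 30.5
tool_pos: [0.5917, -0.1508, 0.1676]
ee_rot: [-180.0, -0.2, -15.0]
wrist_force: [0.4, -0.4, -1.7]
grip_width: 0.0524
t 30.5 pos [ 591.7 -150.8  167.6] rot [-179.99   -0.23  -15.  ] F [ 0.4 -0.4 -1.7] w 52.4
delta in current tool cm [-2.108e+01 -4.324e+01 -2.000e-02]  in target tool cm [-21.08 -43.24   0.06]  turn [-0.0001 -0.0041 -0.    ]
```

View pics/n_scene.png

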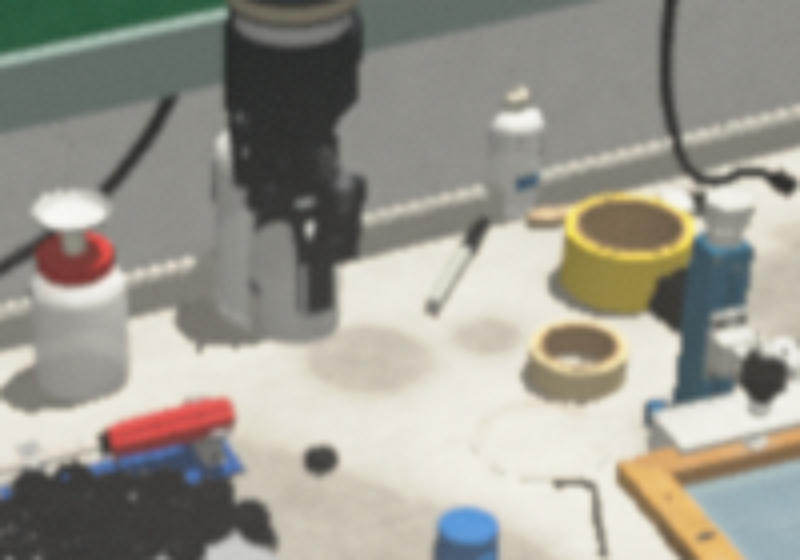

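```bash
python3 -m inch '[[-0.3,-0.6,0,0,0,0,4.4],[-0.7,-1.4,0,0,0,0,4.4],[-1.1,-2.2,0,0,0,0,4.4],[-1.4,-2.8,0,0,0,0,4.4],[-1.46,-3,0,0,0,0,4.4],[-1.46,-3,0,0,0,0,4.4],[-1.46,-3,0,0,0,0,4.4],[-1.46,-3,0,0,0,0,4.4],[-1.46,-3,0,0,0,0,4.4],[-1.46,-3,0,0,0,0,4.4]]'
python3 -m inch '[[-1.46,-3,0,0,0,0,4.4],[-1.46,-3,0,0,0,0,4.4],[-1.46,-3,0,0,0,0,4.4],[-1.46,-3,0,0,0,0,4.4],[-1.2,-2.4,0,0,0,0,4.4],[-0.8,-1.6,0,0,0,0,4.4],[-0.5,-1.1,0,0,0,0,4.4],[-0.3,-0.7,0,0,0,0,4.4],[-0.2,-0.4,0,0,0,0,4.4],[0,0,0,0,0,0,4.4]]'
python3 - <<'E'
from meas import *
go(499.5,321,62,-15)
E
```

```text
time_s: 31.38
tool_pos: [0.5343, 0.1253, 0.1634]
ee_rot: [179.9, 0.2, -14.9]
wrist_force: [0.2, 0.1, -1.7]
grip_width: 0.0526
time_s: 32.22
tool_pos: [0.4981, 0.3214, 0.1643]
ee_rot: [180.0, 0.0, -15.0]
wrist_force: [0.2, 0.3, -2.1]
grip_width: 0.0522
t 32.2167 pos [498.1 321.4 164.3] rot [ 1.7996e+02  4.0000e-02 -1.4980e+01] F [ 0.2  0.3 -2.1] w 52.2
delta in current tool cm [ 1.500e-01 -1.000e-02  1.023e+01]  in target tool cm [ 0.14 -0.   10.23]  turn [0.0007 0.0007 0.0004]
```

```bash
python3 -m inch '[[0.1,0,0.5,0,0,0,4.4],[0,0,1,0,0,0,4.4],[0,0,1.7,0,0,0,4.4],[0,0,2,0,0,0,4.4],[0,0,2,0,0,0,4.4],[0,0,1.5,0,0,0,4.4],[0,0,1,0,0,0,4.4],[0,0,0.5,0,0,0,4.4],[0,0,0,0,0,0,4.4],[0,0,0,0,0,0,4.4]]'
python3 - <<'E'
from meas import *
go(499.5,321,24,-15)
s=snapshot("scene"); cv2.imwrite("pics/o_scene.png",cv2.resize(s["frame"][270:370,130:270],None,fx=5,fy=5))
p=get_state()["tool_pos"]
f=lambda p:[round(float(a),1) for a in ((pix(s,p)[0]-130)*5,(pix(s,p)[1]-270)*5)]
ax=np.array([.632,.774,0]);ax/=np.linalg.norm(ax)
for nm,c,r,z in (("pot bottom",[p[0],p[1]],.027,p[2]-.0189),("cup mouth",[.4995,.321],.039,.02)):
    c=np.array(c+[z]); print(nm,f(c),f(c+r*ax),f(c-r*ax))
E
```

```text
time_s: 33.05
tool_pos: [0.5, 0.3209, 0.0631]
ee_rot: [-180.0, -0.0, -15.0]
wrist_force: [0.1, 1.3, -1.0]
grip_width: 0.0523
t 33.05 pos [500.  320.9  63.1] rot [-1.7998e+02 -3.0000e-02 -1.5030e+01] F [ 0.1  1.3 -1. ] w 52.3
delta in current tool cm [-0.05  0.01  3.91]  in target tool cm [-0.05  0.    3.91]  turn [-0.0004 -0.0004 -0.0005]
pot bottom [314.7, 283.7] [247.0, 284.8] [382.5, 282.6]
cup mouth [326.3, 326.8] [229.7, 328.3] [423.0, 325.3]
```

View pics/o_scene.png

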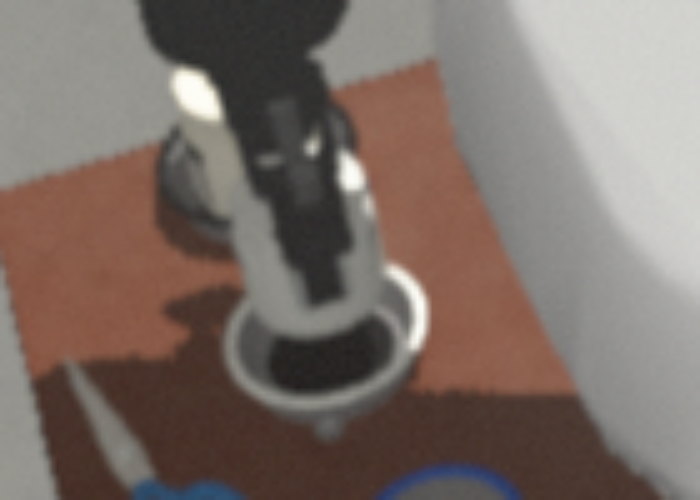

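Matches: collar 226–430 in the crop against a predicted 230–423, pot 245–385. Lowering.

```bash
python3 -m inch '[[-0.05,0,0.4,0,0,0,4.4],[0,0,0.7,0,0,0,4.4],[0,0,0.7,0,0,0,4.4],[0,0,0.6,0,0,0,4.4],[0,0,0.5,0,0,0,4.4],[0,0,0.4,0,0,0,4.4],[0,0,0.2,0,0,0,4.4],[0,0,0.1,0,0,0,4.4],[0,0,0,0,0,0,4.4],[0,0,0,0,0,0,4.4]]'
python3 -c "
from h import *
go(499.5,321,24,-15)"
```

```text
time_s: 33.93
tool_pos: [0.4992, 0.3213, 0.027]
ee_rot: [-180.0, -0.0, -15.0]
wrist_force: [-0.2, -0.4, -2.4]
grip_width: 0.0524
t 33.9333 pos [499.2 321.3  27. ] rot [-1.7998e+02 -2.0000e-02 -1.4990e+01] F [-0.2 -0.4 -2.4] w 52.4
delta in current tool cm [0.03 0.02 0.3 ]  in target tool cm [0.03 0.02 0.3 ]  turn [-0.0003 -0.0003  0.0001]
```

```bash
python3 -m inch '[[0,0,0.1,0,0,0,4.4],[0,0,0.1,0,0,0,4.4],[0,0,0.05,0,0,0,4.4],[0,0,0,0,0,0,4.4],[0,0,0,0,0,0,4.4],[0,0,0,0,0,0,5.3],[0,0,0,0,0,0,5.6],[0,0,0,0,0,0,6.2],[0,0,0,0,0,0,6.8],[0,0,0,0,0,0,7.2]]'
python3 -m inch '[[0,0,0,0,0,0,7.2],[0,0,-0.4,0,0,0,7.2],[0,0,-0.8,0,0,0,7.2],[0,0,-1.5,0,0,0,7.2],[0,0,-2,0,0,0,7.2],[0,0,-2.5,0,0,0,7.2],[0,0,-2.5,0,0,0,7.2],[0,0,-2.5,0,0,0,7.2],[0,0,-1.5,0,0,0,7.2],[0,0,-0.8,0,0,0,7.2]]'
python3 - <<'E'
from meas import *
go(456,-167,170,-15)
s=snapshot("scene");P=cloud(s)
print(lid(P,(.499,.321),(.05,.07)), [np.round(r["location"],3) for r in spot_point(s,"middle_pot_centre")[:2]])
cv2.imwrite("pics/p_scene.png",cv2.resize(s["frame"][240:380,120:320],None,fx=4,fy=4))
E
```

```text
time_s: 34.77
tool_pos: [0.4992, 0.3212, 0.0245]
ee_rot: [-180.0, -0.0, -15.0]
wrist_force: [0.9, 0.2, -0.9]
grip_width: 0.0721
time_s: 35.6
tool_pos: [0.5, 0.3221, 0.1727]
ee_rot: [-179.8, -0.2, -15.0]
wrist_force: [-0.1, 0.1, 0.5]
grip_width: 0.0718
t 35.6 pos [500.  322.1 172.7] rot [-179.8    -0.2   -14.99] F [-0.1  0.1  0.5] w 71.8
delta in current tool cm [ 8.4  48.38  0.13]  in target tool cm [ 8.41 48.38  0.27]  turn [-0.0035 -0.0034  0.0001]
[497.2, 323.0, 27.5, 59.0, 466.0, 493.3, 322.8] [array([0.5  , 0.323, 0.037]), array([0.611, 0.292, 0.034])]
```

View pics/p_scene.png

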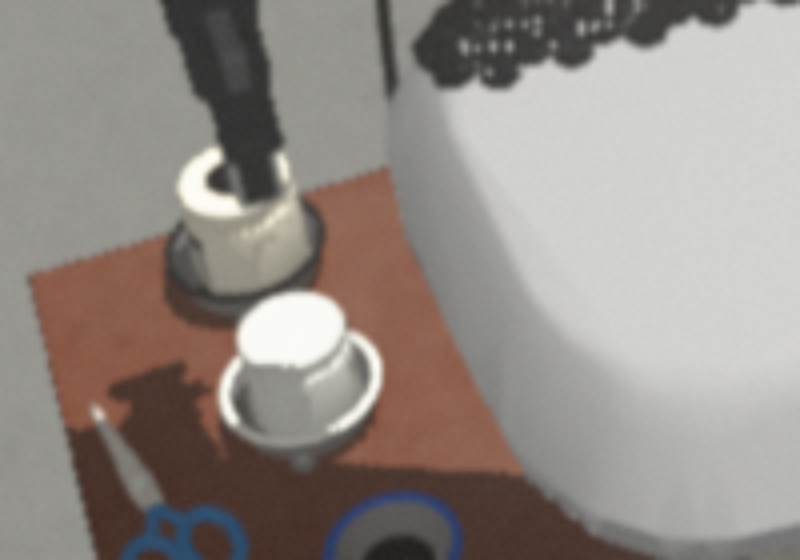

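```bash
python3 -m inch '[[0.1,0.6,0,0,0,0,6],[0.25,1.4,0,0,0,0,6],[0.4,2.2,0,0,0,0,6],[0.5,2.8,0,0,0,0,6],[0.52,3,0,0,0,0,6],[0.52,3,0,0,0,0,6],[0.52,3,0,0,0,0,6],[0.52,3,0,0,0,0,6],[0.52,3,0,0,0,0,6],[0.52,3,0,0,0,0,6]]'
python3 -m inch '[[0.52,3,0,0,0,0,6],[0.52,3,0,0,0,0,6],[0.52,3,0,0,0,0,6],[0.52,3,0,0,0,0,6],[0.52,3,0,0,0,0,6],[0.52,2.9,0,0,0,0,6],[0.45,2.4,0,0,0,0,6],[0.3,1.6,0,0,0,0,6],[0.2,1,0,0,0,0,6],[0.1,0.5,0,0,0,0,6]]'
python3 -m inch '[[0,0,0.5,0,0,0,5.8],[0,0,0.8,0,0,0,5.8],[0,0,1,0,0,0,5.8],[0,0,1,0,0,0,5.8],[0,0,1,0,0,0,5.8],[0,0,0.8,0,0,0,5.8],[0,0,0.5,0,0,0,5.8],[0,0,0,0,0,0,5.8],[0,0,0,0,0,0,5.8],[0,0,0,0,0,0,5.8]]'
python3 - <<'E'
from meas import *
go(456,-167,24,-15)
s=snapshot("scene"); cv2.imwrite("pics/q_scene.png",cv2.resize(s["frame"][170:290,300:470],None,fx=4,fy=4))
E
```

```text
time_s: 36.53
tool_pos: [0.4748, 0.0652, 0.168]
ee_rot: [179.9, 0.1, -15.1]
wrist_force: [0.6, -1.2, 0.6]
grip_width: 0.0601
time_s: 37.37
tool_pos: [0.4546, -0.1705, 0.1683]
ee_rot: [180.0, 0.1, -15.2]
wrist_force: [0.2, -0.6, 0.5]
grip_width: 0.06
time_s: 38.2
tool_pos: [0.4567, -0.1686, 0.1136]
ee_rot: [180.0, -0.0, -15.0]
wrist_force: [0.4, 0.9, -0.4]
grip_width: 0.0578
t 38.2 pos [ 456.7 -168.6  113.6] rot [ 1.800e+02 -5.000e-02 -1.499e+01] F [ 0.4  0.9 -0.4] w 57.8
delta in current tool cm [-0.12 -0.13  8.96]  in target tool cm [-0.11 -0.13  8.96]  turn [ 0.     -0.0009  0.0001]
```

View pics/q_scene.png

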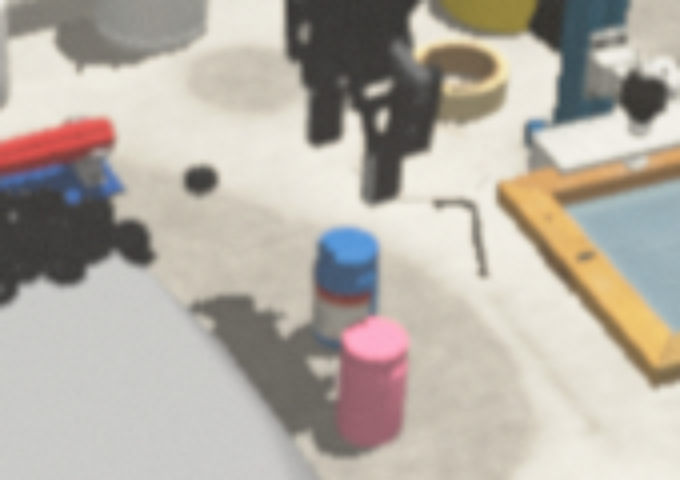

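```bash
python3 -m inch '[[-0.1,-0.13,0.5,0,0,0,5.8],[0,0,1.2,0,0,0,5.8],[0,0,1.6,0,0,0,5.8],[0,0,1.6,0,0,0,5.8],[0,0,1.5,0,0,0,5.8],[0,0,1.2,0,0,0,5.8],[0,0,0.8,0,0,0,5.8],[0,0,0.5,0,0,0,5.8],[0,0,0,0,0,0,5.8],[0,0,0,0,0,0,5.8]]'
python3 -m inch '[[0,0,0,0,0,0,5.2],[0,0,0,0,0,0,4.7],[0,0,0,0,0,0,4.3],[0,0,0,0,0,0,3.9],[0,0,0,0,0,0,3.5],[0,0,0,0,0,0,3],[0,0,0,0,0,0,3],[0,0,0,0,0,0,3],[0,0,0,0,0,0,3],[0,0,0,0,0,0,3]]'
python3 -m inch '[[0,0,-0.3,0,0,0,3],[0,0,-0.8,0,0,0,3],[0,0,-1.5,0,0,0,3],[0,0,-2,0,0,0,3],[0,0,-2,0,0,0,3],[0,0,-2,0,0,0,3],[0,0,-2,0,0,0,3],[0,0,-2,0,0,0,3],[0,0,-1.5,0,0,0,3],[0,0,-0.6,0,0,0,3]]'
python3 - <<'E'
from meas import *
go(384,338,170,-15)
s=snapshot("scene"); cv2.imwrite("pics/r_scene.png",cv2.resize(s["frame"][130:290,300:500],None,fx=4,fy=3.75))
E
```

```text
time_s: 39.08
tool_pos: [0.456, -0.167, 0.0245]
ee_rot: [180.0, -0.0, -15.0]
wrist_force: [-0.2, 0.2, 0.1]
grip_width: 0.0582
time_s: 39.92
tool_pos: [0.4563, -0.1672, 0.0251]
ee_rot: [180.0, -0.1, -15.0]
wrist_force: [-0.4, -0.2, 5.2]
grip_width: 0.0364
time_s: 40.75
tool_pos: [0.4567, -0.1672, 0.1739]
ee_rot: [180.0, -0.2, -15.0]
wrist_force: [0.2, -0.0, -1.2]
grip_width: 0.0361
t 40.75 pos [ 456.7 -167.2  173.9] rot [179.97  -0.24 -15.  ] F [ 0.2 -0.  -1.2] w 36.1
delta in current tool cm [-20.1  -46.92   0.29]  in target tool cm [-20.1  -46.92   0.39]  turn [ 0.0005 -0.0042 -0.0001]
```

View pics/r_scene.png

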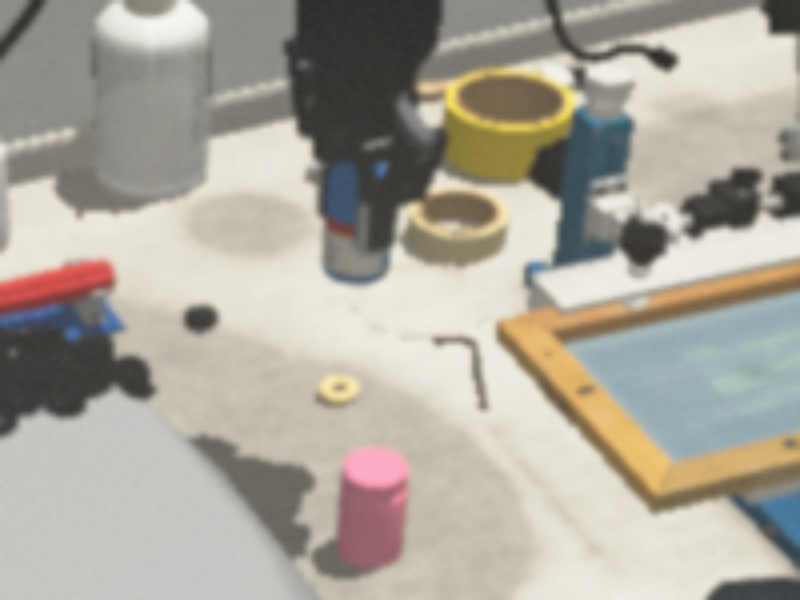

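```bash
python3 -m inch '[[0,-0.6,0,0,0,0,3],[0,-1.4,0,0,0,0,3],[0,-2.2,0,0,0,0,3],[0,-2.8,0,0,0,0,3],[0,-3,0,0,0,0,3],[-0.3,-3,0,0,0,0,3],[-0.6,-3,0,0,0,0,3],[-0.9,-3,0,0,0,0,3],[-1.2,-3,0,0,0,0,3],[-1.5,-3,0,0,0,0,3]]'
python3 -m inch '[[-1.8,-3,0,0,0,0,3],[-1.9,-3,0,0,0,0,3],[-1.9,-3,0,0,0,0,3],[-1.9,-3,0,0,0,0,3],[-1.9,-2.6,0,0,0,0,3],[-1.8,-2.2,0,0,0,0,3],[-1.5,-1.9,0,0,0,0,3],[-1.2,-1.5,0,0,0,0,3],[-0.9,-1,0,0,0,0,3],[-0.5,-0.4,0,0,0,0,3]]'
python3 -m inch '[[-0.3,-0.3,0,0,0,0,3],[0,0,0,0,0,0,3],[0,0,0,0,0,0,3],[0,0,0,0,0,0,3],[0,0,0,0,0,0,3],[0,0,0,0,0,0,3],[0,0,0,0,0,0,3],[0,0,0,0,0,0,3],[0,0,0,0,0,0,3],[0,0,0,0,0,0,3]]'
python3 - <<'E'
from meas import *
go(383,337.5,67,-15)
E
```

```text
time_s: 41.63
tool_pos: [0.476, 0.0878, 0.1699]
ee_rot: [180.0, 0.1, -15.0]
wrist_force: [1.4, 1.1, -1.0]
grip_width: 0.0362
time_s: 42.47
tool_pos: [0.3827, 0.3363, 0.17]
ee_rot: [180.0, 0.1, -14.8]
wrist_force: [1.1, 0.1, -1.4]
grip_width: 0.0366
time_s: 43.3
tool_pos: [0.383, 0.338, 0.1713]
ee_rot: [180.0, -0.0, -15.0]
wrist_force: [-0.2, 0.7, -0.9]
grip_width: 0.0363
t 43.3 pos [383.  338.  171.3] rot [ 1.800e+02 -1.000e-02 -1.501e+01] F [-0.2  0.7 -0.9] w 36.3
delta in current tool cm [1.000e-02 4.000e-02 1.043e+01]  in target tool cm [ 0.02  0.04 10.43]  turn [ 0.     -0.0001 -0.0001]
```

```bash
python3 -m inch '[[0,0,0.5,0,0,0,3],[0,0,1,0,0,0,3],[0,0,1.7,0,0,0,3],[0,0,2,0,0,0,3],[0,0,2,0,0,0,3],[0,0,1.5,0,0,0,3],[0,0,1,0,0,0,3],[0,0,0.5,0,0,0,3],[0,0,0,0,0,0,3],[0,0,0,0,0,0,3]]'
python3 - <<'E'
from meas import *
go(383,337.5,30.1,-15)
s=snapshot("scene"); cv2.imwrite("pics/s_scene.png",cv2.resize(s["frame"][310:410,150:290],None,fx=5,fy=5))
p=get_state()["tool_pos"]
f=lambda p:[round(float(a),1) for a in ((pix(s,p)[0]-150)*5,(pix(s,p)[1]-310)*5)]
ax=np.array([.632,.774,0]);ax/=np.linalg.norm(ax)
for nm,c,r,z in (("pot bottom",[p[0],p[1]],.019,p[2]-.0251),("cup mouth",[.383,.3375],.031,.02)):
    c=np.array(c+[z]); print(nm,f(c),f(c+r*ax),f(c-r*ax))
E
```

```text
time_s: 44.13
tool_pos: [0.383, 0.3383, 0.0694]
ee_rot: [-180.0, -0.0, -15.0]
wrist_force: [0.3, 0.2, -0.4]
grip_width: 0.0365
t 44.1333 pos [383.  338.3  69.4] rot [-1.7998e+02 -1.0000e-02 -1.4990e+01] F [ 0.3  0.2 -0.4] w 36.5
delta in current tool cm [0.02 0.08 3.93]  in target tool cm [0.02 0.08 3.93]  turn [-0.0003 -0.0001  0.0002]
pot bottom [327.5, 284.9] [276.1, 285.7] [379.0, 284.1]
cup mouth [339.8, 326.8] [257.1, 328.0] [422.6, 325.5]
```

View pics/s_scene.png

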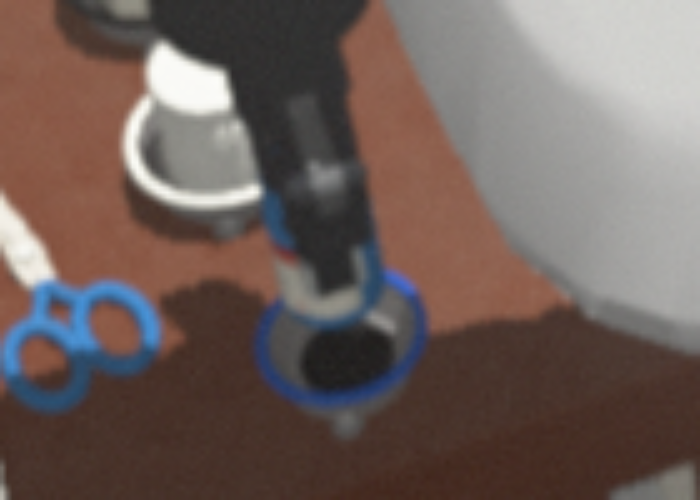

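Collar 254–428 in the crop matches the prediction, and the vertical offset is the same for pot and cup. Lowering.

```bash
python3 -m inch '[[0,0.05,0.4,0,0,0,3],[0,0,0.7,0,0,0,3],[0,0,0.7,0,0,0,3],[0,0,0.6,0,0,0,3],[0,0,0.5,0,0,0,3],[0,0,0.4,0,0,0,3],[0,0,0.2,0,0,0,3],[0,0,0.1,0,0,0,3],[0,0,0,0,0,0,3],[0,0,0,0,0,0,3]]'
python3 -c "
from h import *
go(383,337.5,30.1,-15)"
```

```text
time_s: 45.02
tool_pos: [0.3829, 0.3377, 0.0334]
ee_rot: [-180.0, -0.0, -15.0]
wrist_force: [0.1, -0.0, -1.0]
grip_width: 0.0365
t 45.0167 pos [382.9 337.7  33.4] rot [-1.7998e+02 -1.0000e-02 -1.5000e+01] F [ 0.1 -0.  -1. ] w 36.5
delta in current tool cm [0.01 0.02 0.33]  in target tool cm [0.01 0.02 0.33]  turn [-0.0003 -0.0002  0.    ]
```

```bash
python3 -m inch '[[0,0,0.1,0,0,0,3],[0,0,0.1,0,0,0,3],[0,0,0.08,0,0,0,3],[0,0,0,0,0,0,3],[0,0,0,0,0,0,3],[0,0,0,0,0,0,3.7],[0,0,0,0,0,0,4],[0,0,0,0,0,0,4.6],[0,0,0,0,0,0,5.2],[0,0,0,0,0,0,5.8]]'
python3 -m inch '[[0,0,0,0,0,0,5.8],[0,0,-0.4,0,0,0,5.8],[0,0,-0.8,0,0,0,5.8],[0,0,-1.5,0,0,0,5.8],[0,0,-2,0,0,0,5.8],[0,0,-2.5,0,0,0,5.8],[0,0,-2.5,0,0,0,5.8],[0,0,-2.5,0,0,0,5.8],[0,0,-2.5,0,0,0,5.8],[0,0,-2,0,0,0,5.8]]'
python3 -m inch '[[0,0.5,-1,0,0,0,5.8],[0,1.2,0,0,0,0,5.8],[0,2,0,0,0,0,5.8],[0,2.5,0,0,0,0,5.8],[0,2.5,0,0,0,0,5.8],[0.5,2.5,0,0,0,0,5.8],[0.5,2.5,0,0,0,0,5.8],[0.5,2.5,0,0,0,0,5.8],[0.5,1.5,0,0,0,0,5.8],[0.2,0.8,0,0,0,0,5.8]]'
python3 - <<'E'
from meas import *
go(500,0,250,-15)
for n in ("scene","top"):
  s=snapshot(n);P=cloud(s)
  for nm,c,h in (("large_pot_centre",(.6105,.2935),67),("middle_pot_centre",(.4995,.321),60),("small_pot_centre",(.383,.3375),71)):
    print(n,nm,lid(P,c,((h-6)/1e3,(h+7)/1e3)), [(np.round(r["location"],3).tolist(),round(r["score"],2)) for r in spot_point(s,nm)[:3]])
  for t in ("screwdriver_handle","cradle_handle_seat","large_cup","middle_cup","small_cup","masking_tape"): print(t,[(np.round(r["location"],3).tolist(),round(r["score"],2)) for r in spot_point(s,t)[:2]])
  hsv=cv2.cvtColor(s["frame"],cv2.COLOR_BGR2HSV)
  red=((hsv[...,0]<8)|(hsv[...,0]>172))&(hsv[...,1]>150)&(np.hypot(P[...,0]-.688,P[...,1]+.123)<.07)
  p=P[red]*1000
  if len(p)>20:
    l=cv2.fitLine(p[:,:2].astype(np.float32),cv2.DIST_HUBER,0,.01,.01).ravel(); t=(p[:,:2]-l[2:])@l[:2]
    print("handle",l,np.degrees(np.arctan2(l[1],l[0])),t.min(),t.max(),"ztop",np.percentile(p[:,2],[90,98]))
  cv2.imwrite(f"pics/t_{n}.png",s["frame"])
E
```

```text
time_s: 45.85
tool_pos: [0.3829, 0.3376, 0.0306]
ee_rot: [-180.0, -0.0, -15.0]
wrist_force: [0.7, -0.6, 0.4]
grip_width: 0.0579
time_s: 46.68
tool_pos: [0.3829, 0.3381, 0.2002]
ee_rot: [-179.9, -0.1, -15.0]
wrist_force: [0.6, 0.1, -0.6]
grip_width: 0.0578
time_s: 47.52
tool_pos: [0.3546, 0.1494, 0.2061]
ee_rot: [179.8, 0.1, -15.2]
wrist_force: [0.8, 0.2, -0.3]
grip_width: 0.0581
t 47.5167 pos [354.6 149.4 206.1] rot [ 1.7982e+02  1.1000e-01 -1.5230e+01] F [ 0.8  0.2 -0.3] w 58.1
delta in current tool cm [17.94 10.61 -4.39]  in target tool cm [17.91 10.67 -4.39]  turn [ 0.0032  0.0019 -0.0041]
scene large_pot_centre [606.9, 293.4, 30.2, 66.6, 425.0, 604.7, 294.5] [([0.61, 0.288, 0.037], 0.77)]
scene middle_pot_centre [496.0, 320.9, 26.9, 59.1, 421.0, 494.8, 322.3] [([0.502, 0.32, 0.036], 0.72)]
scene small_pot_centre [379.5, 336.6, 20.1, 70.3, 271.0, 378.6, 337.4] [([0.387, -0.116, 0.032], 0.92), ([0.503, 0.318, 0.036], 0.68), ([0.381, 0.331, 0.037], 0.57)]
screwdriver_handle [([0.685, -0.119, 0.036], 0.65)]
cradle_handle_seat [([0.688, -0.127, 0.034], 0.52)]
large_cup [([0.608, 0.294
[... 383 characters left out ...]
10.7, 293.2] [([0.611, 0.291, 0.038], 0.7)]
top middle_pot_centre [500.5, 322.7, 26.7, 60.4, 262.0, 500.0, 321.7] [([0.498, 0.322, 0.035], 0.58)]
top small_pot_centre [385.0, 337.3, 18.9, 71.6, 142.0, 384.0, 337.1] [([0.38, 0.337, 0.036], 0.7), ([0.384, -0.12, 0.032], 0.67)]
screwdriver_handle [([0.685, -0.124, 0.036], 0.69)]
cradle_handle_seat [([0.687, -0.128, 0.031], 0.89)]
large_cup [([0.607, 0.291, 0.001], 0.52)]
middle_cup []
small_cup [([0.386, 0.337, 0.0], 0.5), ([0.38, 0.336, 0.038], 0.35)]
masking_tape [([0.586, -0.408, 0.002], 0.86)]
handle [ 2.83481389e-01  9.58977759e-01  6.85742126e+02 -1.22765495e+02] 73.5319 -42.41238898699347 43.211891431876545 ztop [48.95881684 50.88712596]
```

View pics/t_scene.png

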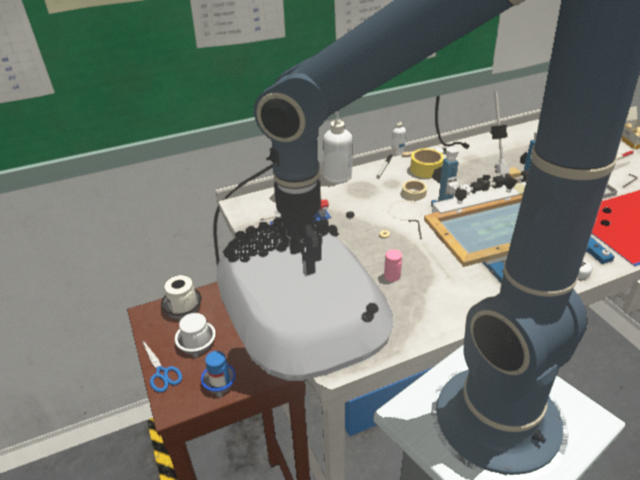

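View pics/t_top.png

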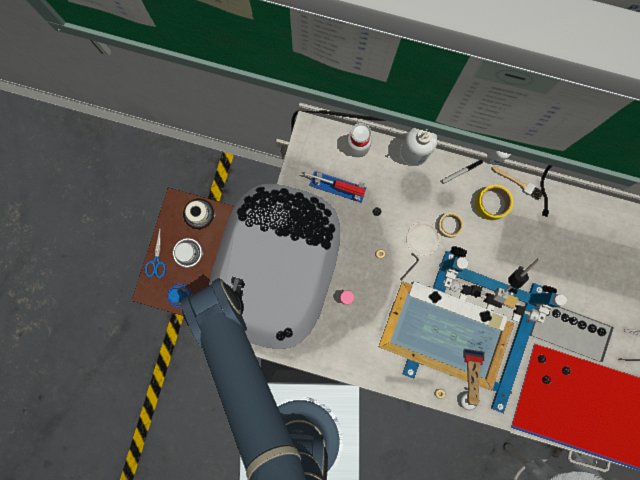

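Run:
```python
from meas import *
s=snapshot("top");P=cloud(s)
hsv=cv2.cvtColor(s["frame"],cv2.COLOR_BGR2HSV)
red=((hsv[...,0]<8)|(hsv[...,0]>172))&(hsv[...,1]>150)&(np.hypot(P[...,0]-.686,P[...,1]+.123)<.06)
p=P[red]*1000; d=np.array([.2835,.959]); n=np.array([.959,-.2835]); q=p[:,:2]-[685.7,-122.8]
t=q@d; w=q@n
for a in range(-42,42,14):
    m=(t>=a)&(t<a+14)&(abs(w)<6); print(a,m.sum(),np.round([np.median(p[m,2]),p[m,2].mean()],1))
cv2.imwrite("pics/u.png",cv2.resize(s["frame"][160:215,290:380],None,fx=8,fy=8,interpolation=cv2.INTER_CUBIC))
print(get_state()["qd"].round(2))
```

```text
-42 25 [45.  44.1]
-28 23 [45.6 45.5]
-14 22 [47. 46.]
0 22 [44.6 44.4]
14 21 [44.2 44.2]
28 22 [45.2 44.3]
[-0.05  0.09  0.07  0.08 -0.03  0.02 -0.06]
```

View pics/u.png

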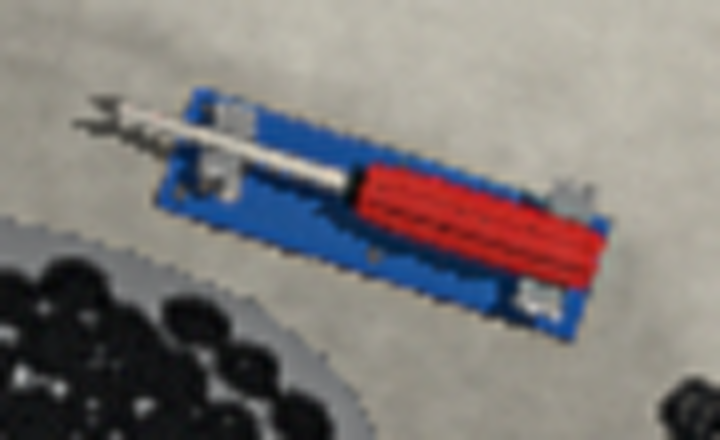

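The close crop shows the screwdriver lying level in both Vs, with the butt flush with the plate end at (598,258). All checks agree, so I hand in.

```bash
python3 -c "
from bench import *
print(hand_in())"
```

```text
the job is handed in; nothing more can be done
None
```

I put the screwdriver in its cradle and each of the three pots upright in its own cup, then handed the job in at about 48 s. I got no verdict, so what follows is from my own last measurements.

- **Pots:** The top camera puts the lid tops at 68, 60 and 72 mm (large, middle, small). That is within 1 mm of what a fully seated pot should show, and each pot was centred within about 2–3 mm of its cup. The scene camera put the pots about 4 mm off in x; it reads low in x, as it did before I moved anything.
- **Screwdriver:** It lies level, with its axis about 34 mm above the bench and its angle within about 1° of the cradle's. Estimates of how far it sits along the cradle disagreed, from about 2 to 9 mm off its seat, all inside the 15 mm allowed.
- **Left alone:** The masking tape still reads where it started, to within the detector's accuracy. I didn't touch the pink look-alike.
- **Gripper:** It was open and well clear of everything at hand-in. The largest wrist force in any reading was about 7 N.

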